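# Weigh a jar on the two-pan counter scale

## Robot

A 6-joint arm with a two-finger parallel gripper is mounted at the origin on a cart in front of the work surface, level with it; the furniture and walls round the work are solid. World frame = base frame: x ahead of the robot, y to its left, z up, the work surface at z = 0. Lengths are in m, angles in rad, forces in N, time in s.
With the tool pointing down it reaches from about 0.425 to 0.95 m from the base axis. Payload 3.5 kg.
Tool frame: the origin (TCP) lies on the centre line of the jaws, within the pads' length; the fingertips stand 14 mm ahead of it and the grasp point (between the pads) lies 5 mm behind it (ctrl.finger_overhang is the distance from the TCP to the fingertips, in m); z points along the fingers, y is the line along which they close (so a half turn about z gives the same grasp; the last joint's range is limited). The gripper opens to 85 mm and grips with 20 to 120 N. Pads are 22 mm wide; open, the fingers measure 114 mm over their backs; the gripper's body (76 mm by 85 mm) begins 54 mm behind the grasp point. The pads swing forward as they close: fully open they stand 13 mm farther back than shut.
Start: joints at [-1.468, 0.286, 1.577, -0, 1.279, -0.15], TCP at [0.169, -0.654, 0.245] pointing down, gripper open.
Joint ranges: [-2.77, 2.77], [-0.9, 2.22], [0.21, 2.48], [-1.53, 4.67], [0.24, 2.81], [-2.84, 2.84]. Speed limits (rad/s): [2.79, 2.79, 3.14, 3.14, 3.14, 3.14].

## Interface

Orientations are given as a unit quaternion [x, y, z, w].
In Python, from plant import ctrl gives the robot as it stands.
- The arm moves only by the tool send_rows, never from a script. Its argument "moves" is text: rows parted by semicolons, each of 7 numbers parted by spaces: the turn, a rotation vector about the tool's x, y, z in units of 360 degrees (1.0 is 360 degrees), then the shift along the tool's x, y, z in units of 20 cm (1.0 is 20 cm), then the gripper's target within -1 to 1 (fully open at 1, half-way at 0, shut at -1). A call has 1 to 12 rows; each row is the pose to reach, as a shift and turn from the pose commanded when the call began, along the tool's axes at that moment, turning the shorter way round; what a row does not reach only later rows make up. A row lasts 1/8 s, in which the tool goes at most 62.5 mm and 10.7 degrees, less where a joint would pass 70% of its speed; a pose out of reach is approached as far as the arm can. A call with a number of a shift or a turn outside -1 to 1 is refused whole. A call with a gripper value outside its range is refused whole. The fingers move at their own pace and stop on an object; "newtons" is the grip in N (left out, the last holds). Time passes only in rows, so rows that repeat a pose let the fingers close. It gives the time, the measured TCP pose, the force, the opening and the grip force at its end, in the units of the state.
- ctrl.get_state(): the state, without advancing time (a new reading comes with each control period).
- ctrl.read_camera(name): name is "side" or "top"; returns a dict with "image" (400x640x3 uint8, red, green, blue), "fovy" (degrees; the focal length in pixels is half the picture's height over the tangent of half this angle, whatever the lens; pixels are square), "cx", "cy" (the principal point, pixels), "extrinsics" (4x4, takes a point from camera to world coordinates). Camera axes: x right, y up, looking along -z (the intrinsics and any distortion apply to the point x, -y, -z); pixel columns grow to the right and rows downward; lengths in m; the calibration is good to about 2 mm. A picture is of the moment at which its call begins. There is no depth.
- ctrl.sign_off(): hands the job in; it is judged then, once.
The state is a dict: "time": time; "qpos": joint angles; "dq": joint speeds; "joint_efforts": joint torques, N m; "eef_pos": TCP position; "tcp_rot": TCP orientation; "contact_force": force on the tool from outside, world axes, zero at the start; "wrist_torque": the same for the moment, N m; "opening": opening from 0.0 (shut) to 1.0 (fully open); "finger_force": force on a finger pad.
Only numpy, scipy, OpenCV 4.12 (cv2) and the standard library are available. Lean on these libraries where they do the work, as an engineer would, in place of code of your own. Each camera call takes 0.05 s, during which the arm holds its last target. There are 200 camera calls.

## Task

Weigh the peach jar (the one with the pale yellow lid): stand it upright on the scale's steel goods pan, then set steel weights from the sloping stand upright on the brass pan until the needle rests in the green band. Set things down gently, leave the weights you do not need seated in the stand, and do not disturb the other two jars.

Things in the scene. Friction and masses are not known exactly. Their poses are not given: they have to be found in the camera images.
- peach_jar_mid (a point): peach jar with a pale yellow lid, 60 mm in diameter, 92 mm tall, lid band 54 mm in diameter over the top 18 mm; this point is its centre, half-way up. Its weight is not known: somewhere between 185 and 320 g
- goods_pan_top (a point): centre of the upper face of the goods pan (plain steel, on the scale's left, +y end), a round dish 132 mm over its rim with a flat floor about 110 mm across; the rim stands 6 mm above the floor. The pan stays level while it moves up and down. x runs to the back of the scale (the dial side), y to the left
- weights_pan_top (a point): centre of the upper face of the weights pan (brass, on the scale's right, -y end), a round dish 116 mm over its rim with a flat floor about 105 mm across; the rim stands 4 mm above the floor. It stays level while it moves. Axes as for the goods pan; the pans' centres are 260 mm apart
- beam (a joint): tilt of the scale's beam: 0 is level, positive when the goods pan is lower (goods heavier), negative when the weights are heavier. It moves 0.0067 rad (0.9 mm at either pan) for each 10 g of difference, up to the stops at +-0.10 rad (150 g or more, 13 mm); it settles within about 1 s. Starts empty and level
- needle (a joint): red needle on the dial, it turns 7 times the beam's angle and leans towards the heavier side: 0 is straight up; the dial's black ticks are 25 g apart and the green band above them spans 33 g (0.154 rad) either side of zero
- needle_pivot (a point): pivot of the needle on the front of the dial tower, 150 mm above the table. The tower stands half-way between the pans; its round dial head is 144 mm across, its face 60 mm (bezel 55 mm) behind the line through the pans' centres, and its top 269 mm above the table. The scale's green base is fixed, 310 mm long and 115 mm deep
- weight_stand: wooden weight stand, fixed, 190 mm long (along its y), about 80 mm deep, 57 mm high at the back; origin under its middle. Its top slopes 30 deg down towards its front (-x of its own frame). Three seats in a row, 58 mm apart
- w200_grip (a point): polished steel 200 g weight: a body 36 mm in diameter with a slimmer stem and a 14 mm wide round knob, 51.5 mm tall in all. It starts in the left (+y) seat of the weight stand, sunk 10 mm deep, leaning 30 deg from vertical towards the stand's front. This point is on its axis in the knob, 9 mm below the top and 21 mm above the wider body's shoulder, 42.5 mm above its underside; z runs along the axis, up through the knob
- w100_grip (a point): polished steel 100 g weight: a body 30 mm in diameter with a slimmer stem and a 14 mm wide round knob, 43.5 mm tall in all. It starts in the middle seat of the weight stand, sunk 10 mm deep, leaning 30 deg from vertical towards the stand's front. This point is on its axis in the knob, 9 mm below the top and 21 mm above the wider body's shoulder, 34.5 mm above its underside; z runs along the axis, up through the knob
- w50_grip (a point): polished steel 50 g weight: a body 26 mm in diameter with a slimmer stem and a 14 mm wide round knob, 39 mm tall in all. It starts in the right (-y) seat of the weight stand, sunk 10 mm deep, leaning 30 deg from vertical towards the stand's front. This point is on its axis in the knob, 9 mm below the top and 21 mm above the wider body's shoulder, 30 mm above its underside; z runs along the axis, up through the knob
- plum_jar_mid (a point): bystander: dark plum jar with a grey lid, 70 mm in diameter, 86 mm tall; this point is its centre, half-way up
- amber_jar_mid (a point): bystander: amber jar with a grey lid and a white and red label, 70 mm in diameter, 86 mm tall; this point is its centre, half-way up
- goods_pan: the goods pan with its leg, origin on the beam's end pivot 30 mm below the pan's upper face
- weights_pan: the weights pan with its leg, origin on the beam's end pivot 30 mm below the pan's upper face
Mind the look-alikes: they are no part of the job. Leave any pink look-alike of the part that bears peach_jar_mid alone.

How it is judged:
At the end, for the whole second after the job is handed in: The peach jar stands upright on the goods pan within 40 mm of its middle; every weight either stands upright on the weights pan (within 50 mm of its middle) or is still where it sat in the stand (within 12 mm); the beam is at rest within 0.022 rad of level (33 g, the needle in the green band) (horizontal distance between peach_jar_mid and goods_pan_top below 0.04 m and angle between peach_jar_mid's own z axis and vertical below 0.1 rad and z of peach_jar_mid in the frame of goods_pan_top between 0.04 and 0.052 m and ((horizontal distance between w200_grip and weights_pan_top below 0.05 m and z of w200_grip in the frame of weights_pan_top between 0.015 and 0.06 m and angle between w200_grip's own z axis and vertical below 0.15 rad) or distance of w200_grip from where it was at the start of the episode below 0.012 m) and ((horizontal distance between w100_grip and weights_pan_top below 0.05 m and z of w100_grip in the frame of weights_pan_top between 0.015 and 0.06 m and angle between w100_grip's own z axis and vertical below 0.15 rad) or distance of w100_grip from where it was at the start of the episode below 0.012 m) and ((horizontal distance between w50_grip and weights_pan_top below 0.05 m and z of w50_grip in the frame of weights_pan_top between 0.015 and 0.06 m and angle between w50_grip's own z axis and vertical below 0.15 rad) or distance of w50_grip from where it was at the start of the episode below 0.012 m) and value of joint beam between -0.022 and 0.022 rad and velocity of joint beam between -0.02 and 0.02 rad/s); the robot touches nothing.
It fails at once if another jar shifted by more than 30 mm (distance of any of plum_jar_mid, amber_jar_mid from where it was at the start of the episode above 0.03 m).
It fails at once if the peach jar tipped more than 45 degrees (angle between peach_jar_mid's own z axis and vertical above 0.79 rad).
It fails at once if something slammed onto or pressed on a pan with more than 30 N (contact force between any of goods_pan, weights_pan and anything else above 30 N).
It also fails if it takes over 69 s, if anything falls off the work surface, if the arm or the gripper's body presses on something with over 40 N, if the wrist force passes 120 N, or if a joint passes its speed limit or range.

## Working session

There is one attempt and no reset: what is moved stays moved. The work goes in short steps, Python scripts to look and compute and a tool call to move; the robot and the scene stay as the last step left them, time stands still between calls to the robot, and variables do not carry over. Pictures are saved under pics/ and viewed, at most 10 in all, crops included, and the job is handed in when it is done.

Besides the shell and the picture viewer there is one more tool, called as name(argument=value, ...) on one line, values as JSON. send_rows: Moves the arm, as the interface text tells. Its arguments: {"type":"object","properties":{"moves":{"type":"string"},"newtons":{"type":"number"}},"required":["moves"]}

```bash
mkdir -p pics; ls; python3 - <<'E'
from plant import ctrl
import cv2,numpy as np
for n in("side","top"):
    c=ctrl.read_camera(n); cv2.imwrite(f"pics/{n}0.png",c["image"][:,:,::-1])
    print(n,[ (k,np.round(v,4).tolist() if not isinstance(v,str) else v) for k,v in c.items() if k!="image"])
print(ctrl.get_state(),ctrl.finger_overhang)
E
```

```text
pics
side [('fovy', 42.1369), ('cx', 317.892), ('cy', 199.2696), ('extrinsics', [[0.8845, 0.2363, -0.4023, -0.1112], [-0.4666, 0.4392, -0.7677, -1.255], [-0.0047, 0.8667, 0.4987, 0.9234], [0.0, 0.0, 0.0, 1.0]])]
top [('fovy', 45.9039), ('cx', 323.3744), ('cy', 186.3631), ('extrinsics', [[-0.0201, 0.9951, -0.0972, 0.4431], [-0.9997, -0.0212, -0.0102, -0.0216], [-0.0122, 0.097, 0.9952, 1.4315], [0.0, 0.0, 0.0, 1.0]])]
{'time': 0.1, 'qpos': array([-1.46796295e+00,  2.87131917e-01,  1.57803465e+00, -1.23467105e-05,
        1.27858910e+00, -1.50022462e-01]), 'dq': array([-0.00116393, -0.00107995, -0.00262147, -0.00040771,  0.00092353,
        0.00022542]), 'joint_efforts': array([ 7.09535962e-04, -4.07296443e+01, -2.93700635e+01, -1.37203583e-04,
        3.43289335e-03, -9.96395755e-06]), 'eef_pos': array([ 0.16881754, -0.65296689,  0.2440467 ]), 'tcp_rot': array([ 9.92017825e-01,  1.26093081e-01,  1.96072415e-05, -1.08134724e-03]), 'contact_force': array([-0.67776141, -0.65228919,  0.32730019]), 'wrist_torque': array([ 0.03357353, -0.00868973,  0.02533092]), 'finger_force': 0.0, 'opening': 1.0015879005328954} 0.014
```

View pics/side0.png

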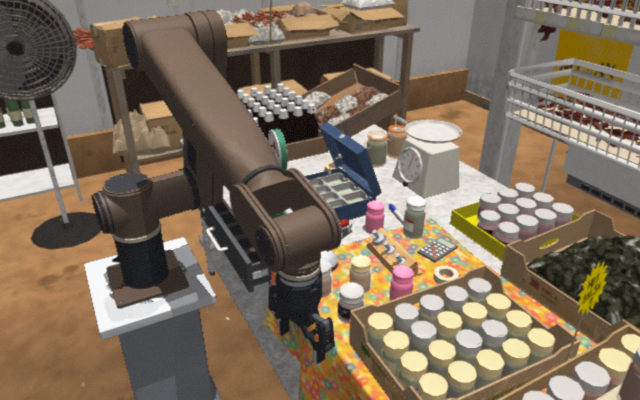

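View pics/top0.png

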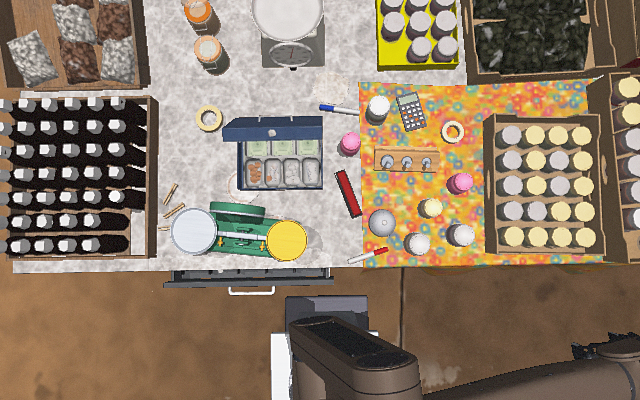

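The pale yellow lid in the top view is at about (431,208). Look-alikes are the pink jars at (460,183) and (350,143), the boxed yellow-lid jars from (510,130) to (600,240), and the grey/white lids at (383,222), (419,243) and (460,235). By the description I choose (431,208), and I'll check it in a close crop.

```bash
python3 - <<'E'
import cv2,numpy as np
t=cv2.imread("pics/top0.png"); s=cv2.imread("pics/side0.png")
a=cv2.resize(t[130:260,360:490],(390,390),interpolation=2); b=cv2.resize(s[190:320,310:440],(390,390),interpolation=2)
cv2.imwrite("pics/crop1.png",np.hstack([a,b]))
cv2.imwrite("pics/crop2.png",cv2.resize(t[190:275,160:330],(800,400),interpolation=2))
E
```

```text
(no output)
```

View pics/crop1.png

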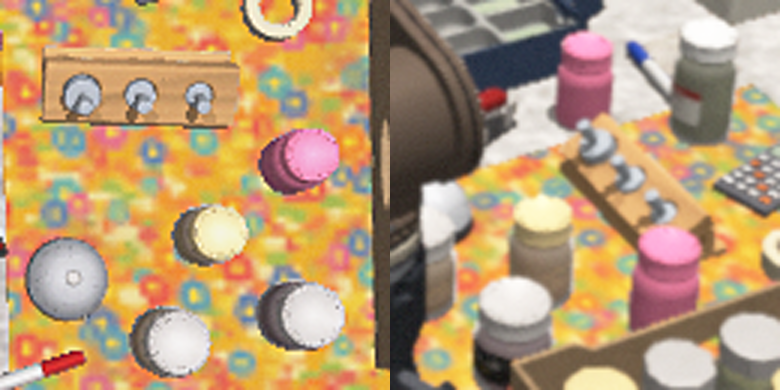

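View pics/crop2.png

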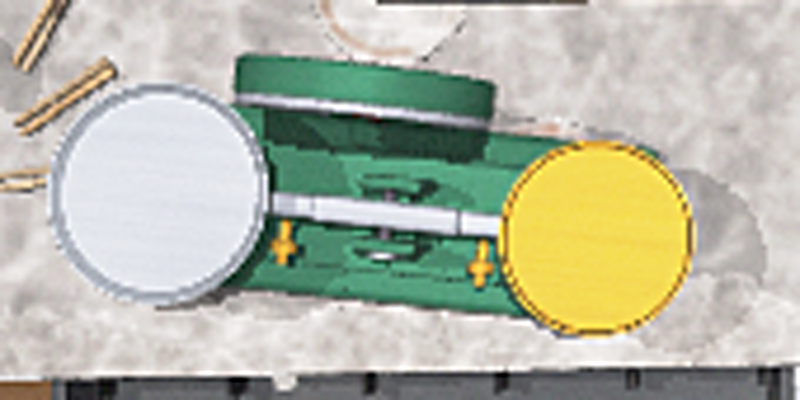

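```bash
cat > h.py <<'E'
from plant import ctrl
import cv2,numpy as np
from scipy.spatial.transform import Rotation as R
class Cam:
    def __init__(s,n):
        c=ctrl.read_camera(n); s.im=c["image"]; s.f=200/np.tan(np.radians(c["fovy"]/2)); s.c=(c["cx"],c["cy"]); s.E=np.array(c["extrinsics"])
    def ray(s,u,v):
        d=s.E[:3,:3]@np.array([(u-s.c[0])/s.f,-(v-s.c[1])/s.f,-1]); return s.E[:3,3],d/np.linalg.norm(d)
    def plane(s,u,v,z):
        o,d=s.ray(u,v); return o+d*(z-o[2])/d[2]
    def px(s,p):
        q=s.E[:3,:3].T@(np.asarray(p)-s.E[:3,3]); return np.array([s.c[0]-s.f*q[0]/q[2], s.c[1]+s.f*q[1]/q[2]])
def tri(c1,p1,c2,p2):
    o1,d1=c1.ray(*p1);o2,d2=c2.ray(*p2)
    A=np.c_[d1,-d2]; t=np.linalg.lstsq(A,o2-o1,rcond=None)[0]
    a=o1+t[0]*d1;b=o2+t[1]*d2; return (a+b)/2,np.linalg.norm(a-b)
E
python3 - <<'E'
from h import *
t=Cam("top"); s=Cam("side")
a=cv2.resize(t.im[142:180,368:445],(770,380),interpolation=2)
b=cv2.resize(s.im[223:278,364:434],(420,330)[:2],interpolation=2)
b=cv2.copyMakeBorder(cv2.resize(s.im[223:278,364:434],(280,220),interpolation=2),0,0,0,490,0)
cv2.imwrite("pics/crop3.png",np.vstack([a,b])[:,:,::-1])
# lid: yellow mask near
hsv=cv2.cvtColor(t.im,cv2.COLOR_RGB2HSV)
def blob(c,lo,hi,box):
    h=cv2.cvtColor(c.im,cv2.COLOR_RGB2HSV); m=cv2.inRange(h,lo,hi); z=np.zeros_like(m); x0,y0,x1,y1=box; z[y0:y1,x0:x1]=m[y0:y1,x0:x1]
    z=cv2.morphologyEx(z,cv2.MORPH_OPEN,np.ones((3,3)))
    k=max(cv2.findContours(z,0,1)[0],key=cv2.contourArea); return cv2.minEnclosingCircle(k),cv2.fitEllipse(k)
e=blob(t,(20,60,150),(32,160,255),(415,195,447,222)); print("lid",hsv[208,432],e,t.plane(*e[1][0],0.092))
e=blob(t,(20,150,150),(32,255,255),(262,215,312,266)); print("brass",hsv[240,287],e,[t.plane(*e[1][0],z) for z in(.08,.1,.12)])
h=hsv[232,195];print(h)
e=blob(t,(95,0,150),(125,60,255),(165,200,222,262)); print("steel",e,[t.plane(*e[1][0],z) for z in(.08,.1,.12)])
E
```

```text
lid [ 29  25 245] (((428.0, 213.0), 1.414313554763794), ((428.0, 213.0), (2.58198881149292, 2.58198881149292), 0.0)) [ 0.49202774 -0.30201245  0.092     ]
brass [ 25 167 244] (((286.5569763183594, 239.917724609375), 20.081270217895508), ((286.4844055175781, 240.0392303466797), (37.6102180480957, 38.75912094116211), 14.337177276611328)) [array([0.42388926, 0.10037359, 0.08      ]), array([0.42417423, 0.09856847, 0.1       ]), array([0.4244592 , 0.09676335, 0.12      ])]
[105   9 234]
steel (((192.63551330566406, 230.3831787109375), 23.895105361938477), ((192.8437957763672, 230.69578552246094), (45.70310974121094, 46.73808288574219), 32.39333724975586)) [array([0.45577472, 0.3679823 , 0.08      ]), array([0.45558784, 0.36221697, 0.1       ]), array([0.45540095, 0.35645165, 0.12      ])]
```

View pics/crop3.png

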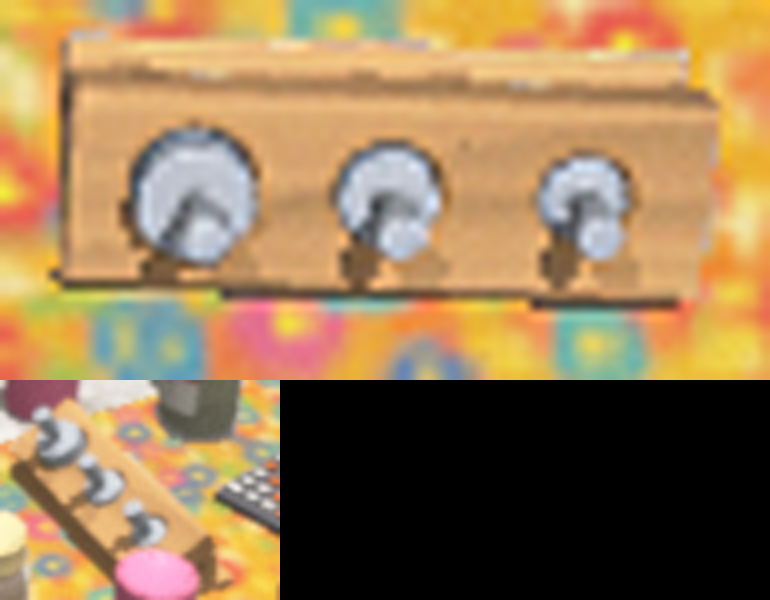

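The crop confirms the peach jar: pale yellow lid and peach body, clear of the pink jars and the box. The stand's knobs lean towards the robot (-x). In the top view they sit at about (388,165), (408,165) and (428,166); in the side view at (373.6,230.6), (386,243.4) and (396.6,255).

```bash
cat >> h.py <<'E'
def plan(p,Rm,u0=None):
    """row numbers to reach world p with tool rotation Rm"""
    s=ctrl.get_state(); R0=R.from_quat(s["tcp_rot"]); p0=s["eef_pos"]
    d=R0.inv().apply(np.asarray(p)-p0)/.2; w=(R0.inv()*Rm).as_rotvec()/(2*np.pi)
    return np.round(np.r_[w,d],4).tolist()
def tool(y,tilt=0):
    """tool pointing down with tool y along -world-y turned by yaw y; tilted forward (+x side) by tilt"""
    z=np.array([np.sin(tilt),0,-np.cos(tilt)]); yy=np.array([0,-1.,0]); x=np.cross(yy,z)
    return R.from_euler("z",y)*R.from_matrix(np.c_[x,yy,z])
E
python3 - <<'E'
from h import *
t=Cam("top"); s=Cam("side")
h=cv2.cvtColor(t.im,cv2.COLOR_RGB2HSV)
m=((h[...,1]<110)&(h[...,2]>190)&(h[...,0]<40)).astype(np.uint8); z=np.zeros_like(m); z[194:224,416:448]=m[194:224,416:448]
z=cv2.morphologyEx(z,cv2.MORPH_OPEN,np.ones((3,3)))
k=max(cv2.findContours(z,0,1)[0],key=cv2.contourArea); e=cv2.fitEllipse(k); print("lid",e,t.plane(*e[0],.092))
for n,a,b in(("200",(388.15,165.25),(373.6,230.6)),("100",(407.95,165.35),(385.9,243.4)),("50",(427.55,165.55),(396.6,254.9))):
    print(n,tri(t,a,s,b), t.plane(*a,.07))
# stand back-bottom/ front corners for yaw (top view)
for a,zz in(((374.0,170.1),0.01),((435.5,172),0.01),((374.5,148.7),.057),((436.4,149.9),.057)): print(t.plane(*a,zz))
for y,l in((0,""),): print(tool(0).as_quat())
print(plan([.49,-.31,.2],tool(0)))
E
```

```text
lid ((433.22760009765625, 207.03219604492188), (16.878644943237305, 17.986343383789062), 151.2782745361328) [ 0.50858718 -0.31746437  0.092     ]
200 (array([ 0.63123259, -0.1952244 ,  0.07744933]), np.float64(0.0032029672906433797)) [ 0.63370608 -0.19696133  0.07      ]
100 (array([ 0.63276285, -0.25491938,  0.06724714]), np.float64(0.00050145620493082)) [ 0.63215805 -0.25432263  0.07      ]
50 (array([ 0.63077997, -0.31208229,  0.06402621]), np.float64(0.0008443775867830231)) [ 0.63033177 -0.31103156  0.07      ]
[ 0.62821536 -0.16139089  0.01      ]
[ 0.61838473 -0.34694589  0.01      ]
[ 0.68553571 -0.16017567  0.057     ]
[ 0.67791503 -0.34164333  0.057     ]
[1. 0. 0. 0.]
[-0.0001, -0.0, 0.0402, 1.9842, -1.2602, 0.2255]
```

send_rows(moves="0 0 0.02 1 -0.63 0.1 1;0 0 0.0402 1 -0.63 0.1 1;0 0 0.0402 1 -0.63 0.1 1;0 0 0.0402 1 -0.63 0.1 1;0 0 0.0402 1 -0.63 0.1 1")

```text
time: 0.92
eef_pos: [0.3329, -0.4788, 0.2249]
tcp_rot: [1.0, 0.002, -0.0, -0.001]
contact_force: [-1.3, -0.4, -1.2]
opening: 1.001
finger_force: 0.0
```

```bash
python3 - <<'E'
from h import *
print(ctrl.get_state()["eef_pos"],plan([.507,-.317,.17],tool(0)),plan([.507,-.317,.053],tool(0)))
s=Cam("side"); t=Cam("top")
cv2.imwrite("pics/side1.png",s.im[:,:,::-1]);cv2.imwrite("pics/top1.png",t.im[:,:,::-1])
E
```

```text
[ 0.33293958 -0.47879303  0.22488696] [-0.0002, 0.0, 0.0008, 0.8743, -0.8043, 0.2753] [-0.0002, 0.0, 0.0008, 0.8744, -0.8036, 0.8603]
```

send_rows(moves="0 0 0 0.4 -0.37 0.15 1;0 0 0.0008 0.874 -0.804 0.275 1;0 0 0.0008 0.874 -0.804 0.275 1;0 0 0.0008 0.874 -0.804 0.275 1;0 0 0.0008 0.874 -0.804 0.275 1;0 0 0.0008 0.874 -0.804 0.275 1;0 0 0.0008 0.874 -0.804 0.275 1")

```text
time: 1.9
eef_pos: [0.505, -0.3227, 0.1709]
tcp_rot: [1.0, -0.004, 0.0, 0.001]
contact_force: [-1.0, 0.2, 0.5]
opening: 0.998
finger_force: 0.0
```

```bash
python3 - <<'E'
from h import *
print(ctrl.get_state()["eef_pos"],plan([.507,-.317,.053],tool(0)))
s=Cam("side"); t=Cam("top")
a=s.im[150:310,250:450]; b=t.im[120:280,340:540]
cv2.imwrite("pics/c4.png",np.hstack([cv2.resize(x,(400,320),interpolation=2) for x in(a,b)])[:,:,::-1])
cv2.imwrite("pics/side2.png",s.im[:,:,::-1])
E
```

```text
[ 0.50497987 -0.32265007  0.17093738] [0.0002, -0.0001, -0.0012, 0.0095, -0.0289, 0.5897]
```

View pics/c4.png

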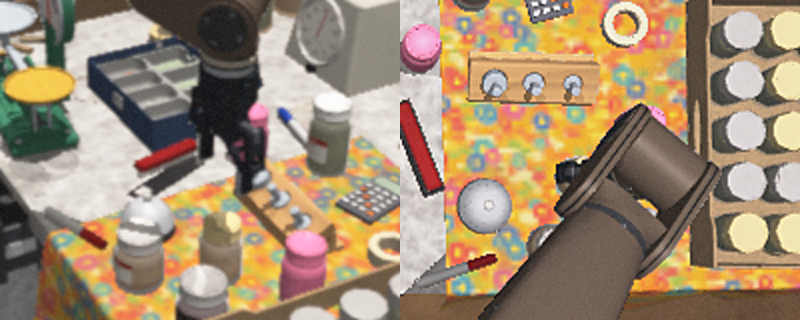

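The peach jar (side view ~(361,264)) is under the gripper and its surroundings are clear. The brass pan is now visible in the side view at about (270,192). I'll triangulate it and the lid.

```bash
python3 - <<'E'
from h import *
s=Cam("side"); t=Cam("top")
def yel(c,x0,y0,x1,y1,f):
    h=cv2.cvtColor(c.im,cv2.COLOR_RGB2HSV); m=f(h).astype(np.uint8); z=np.zeros_like(m); z[y0:y1,x0:x1]=m[y0:y1,x0:x1]
    z=cv2.morphologyEx(z,cv2.MORPH_OPEN,np.ones((2,2)))
    k=max(cv2.findContours(z,0,1)[0],key=cv2.contourArea); return cv2.fitEllipse(cv2.convexHull(k)),cv2.boundingRect(k)
f=lambda h:(h[...,0]>18)&(h[...,0]<35)&(h[...,1]>120)&(h[...,2]>110)
a=yel(t,255,210,315,270,f); b=yel(s,245,175,295,215,f); print("brass",a,b,tri(t,a[0][0],s,b[0][0]))
g=lambda h:(h[...,1]<45)&(h[...,2]>170)
a=yel(t,165,205,222,262,g); print("steel",a)
l=yel(s,345,250,380,280,lambda h:(h[...,1]<140)&(h[...,1]>40)&(h[...,2]>185)&(h[...,0]>18)&(h[...,0]<40)); print("lid",l,s.plane(*l[0][0],.092))
print(ctrl.get_state()["eef_pos"])
cv2.imwrite("pics/c5.png",cv2.resize(s.im[120:220,180:310],(780,600),interpolation=2)[:,:,::-1])
E
```

```text
brass (((287.018310546875, 241.3731689453125), (40.58787536621094, 41.205204010009766), 1.2786656618118286), (268, 221, 40, 41)) (((270.1320495605469, 192.74488830566406), (18.955501556396484, 35.299171447753906), 87.70758819580078), (253, 184, 35, 19)) (array([0.42246292, 0.09476814, 0.11791538]), np.float64(0.003765933032183107))
steel (((192.8155059814453, 245.29434204101562), (60.1580924987793, 88.13363647460938), 176.99403381347656), (166, 206, 57, 57))
lid (((366.2916259765625, 260.96124267578125), (7.00893497467041, 11.843843460083008), 147.33750915527344), (362, 257, 9, 10)) [ 0.51937122 -0.32706546  0.092     ]
[ 0.50519713 -0.32169263  0.17070711]
```

View pics/c5.png

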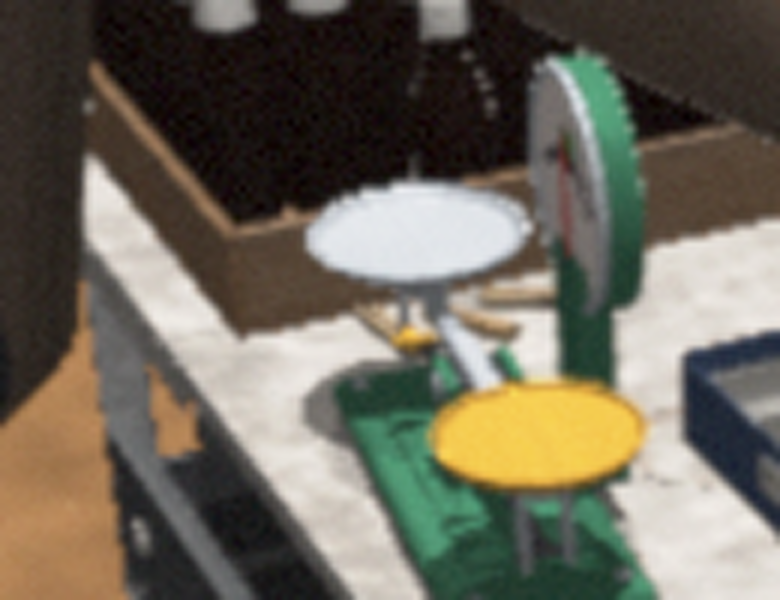

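```bash
python3 - <<'E'
from h import *
s=Cam("side"); t=Cam("top")
print("steel",tri(t,(192.84,230.9),s,(249.1,158.1)))
print("brass",tri(t,(287,240.7),s,(270.1,192.4)))
print("lid side",s.plane(361.2,260.9,.092),"tri",tri(t,(433.1,207.3),s,(361.2,260.9)))
print(ctrl.get_state()["eef_pos"],plan([.508,-.317,.053],tool(0)))
E
```

```text
steel (array([0.45485574, 0.35543388, 0.12347851]), np.float64(0.00010819476104467814))
brass (array([0.42350582, 0.09507953, 0.11874026]), np.float64(0.0019773727516288935))
lid side [ 0.50758525 -0.32044584  0.092     ] tri (array([ 0.50852165, -0.31786092,  0.08987229]), np.float64(0.0013136210097467423))
[ 0.50540594 -0.32125095  0.17055807] [0.0, -0.0, -0.0009, 0.0127, -0.0215, 0.5878]
```

send_rows(moves="0 0 -0.001 0.013 -0.019 0.2 1;0 0 -0.001 0.013 -0.019 0.4 1;0 0 -0.001 0.013 -0.019 0.588 1;0 0 -0.001 0.013 -0.019 0.588 1;0 0 -0.001 0.013 -0.019 0.588 1;0 0 -0.001 0.013 -0.019 0.588 -0.2;0 0 -0.001 0.013 -0.019 0.588 -0.2;0 0 -0.001 0.013 -0.019 0.588 -0.2;0 0 -0.001 0.013 -0.019 0.588 -0.2;0 0 -0.001 0.013 -0.019 0.588 -0.2;0 0 -0.001 0.013 -0.019 0.588 -0.2", newtons=25)

```text
time: 3.58
eef_pos: [0.5095, -0.3176, 0.0552]
tcp_rot: [1.0, 0.001, 0.001, 0.001]
contact_force: [-1.3, 1.4, 6.5]
opening: 0.674
finger_force: 26.4
```

send_rows(moves="0 0 0 0 0 -0.05 -0.2;0 0 0 0 0 -0.15 -0.2;0 0 0 0 0 -0.4 -0.2;0 0 0 0 0 -0.7 -0.2;0 0 0 0 -0.2 -1 -0.2;0 0 0 0 -0.4 -1 -0.2;0 0 0 0 -0.6 -1 -0.2;0 0 0 0 -0.8 -1 -0.2;0 0 0 0 -1 -1 -0.2;0 0 0 0 -1 -1 -0.2;0 0 0 0 -1 -1 -0.2")

```text
time: 4.95
eef_pos: [0.5081, -0.1171, 0.2535]
tcp_rot: [1.0, 0.001, 0.001, 0.0]
contact_force: [-1.2, 0.0, -2.3]
opening: 0.671
finger_force: 28.0
```

```bash
python3 - <<'E'
from h import *
print(ctrl.get_state()["eef_pos"],plan([.455,.355,.35],tool(-.12)))
E
```

```text
[ 0.50809946 -0.11707543  0.25354897] [0.0001, -0.0002, 0.0194, -0.2605, -2.3604, -0.4848]
```

send_rows(moves="0 0 0 -0.03 -0.2 -0.15 -0.2;0 0 0.01 -0.06 -0.45 -0.3 -0.2;0 0 0.0194 -0.1 -0.7 -0.45 -0.2;0 0 0.0194 -0.13 -1 -0.5 -0.2;0 0 0.0194 -0.13 -1 -0.5 -0.2;0 0 0.0194 -0.13 -1 -0.5 -0.2")

```text
time: 5.7
eef_pos: [0.4819, 0.0822, 0.3526]
tcp_rot: [0.998, -0.06, -0.0, 0.0]
contact_force: [0.7, -1.4, -2.7]
opening: 0.67
finger_force: 28.2
```

```bash
python3 - <<'E'
from h import *
print(ctrl.get_state()["eef_pos"],plan([.455,.355,.35],tool(-.12)))
E
```

```text
[0.48193199 0.08215213 0.35256214] [0.0001, 0.0, -0.0002, -0.2983, -1.338, 0.0116]
```

send_rows(moves="0 0 0 -0.06 -0.25 0.01 -0.2;0 0 0 -0.12 -0.5 0.01 -0.2;0 0 0 -0.2 -0.75 0.01 -0.2;0 0 0 -0.25 -1 0.01 -0.2;0 0 0 -0.25 -1 0.01 -0.2;0 0 0 -0.25 -1 0.01 -0.2")

```text
time: 6.45
eef_pos: [0.4569, 0.2861, 0.3498]
tcp_rot: [0.998, -0.061, -0.001, 0.001]
contact_force: [-0.1, 0.2, -2.1]
opening: 0.67
finger_force: 28.3
```

```bash
python3 - <<'E'
from h import *
print(ctrl.get_state()["eef_pos"],plan([.455,.355,.35],tool(-.12)),plan([.455,.355,.2],tool(-.12)))
E
```

```text
[0.45694274 0.28608046 0.34980484] [0.0003, 0.0002, -0.0004, -0.0517, -0.3408, -0.0015] [0.0003, 0.0002, -0.0004, -0.0508, -0.3421, 0.7485]
```

send_rows(moves="0 0 0 -0.03 -0.2 0 -0.2;0 0 0 -0.05 -0.34 0 -0.2;0 0 0 -0.05 -0.34 0.2 -0.2;0 0 0 -0.05 -0.34 0.4 -0.2;0 0 0 -0.05 -0.34 0.6 -0.2;0 0 0 -0.05 -0.34 0.7 -0.2;0 0 0 -0.05 -0.34 0.75 -0.2;0 0 0 -0.05 -0.34 0.75 -0.2;0 0 0 -0.05 -0.34 0.75 -0.2;0 0 0 -0.05 -0.34 0.75 -0.2")

```text
time: 7.7
eef_pos: [0.4551, 0.3568, 0.2024]
tcp_rot: [0.998, -0.06, 0.001, -0.001]
contact_force: [-0.2, -0.1, -2.2]
opening: 0.669
finger_force: 28.4
```

```bash
python3 - <<'E'
from h import *
print(ctrl.get_state()["eef_pos"],ctrl.get_state()["contact_force"],plan([.455,.355,.17],tool(-.12)))
t=Cam("top");s=Cam("side")
cv2.imwrite("pics/c6.png",np.hstack([cv2.resize(t.im[190:275,150:320],(400,200),interpolation=2),cv2.resize(s.im[110:210,180:380],(400,200),interpolation=2)])[:,:,::-1])
E
```

```text
[0.45508298 0.35679292 0.20235049] [-0.18344991 -0.12003997 -2.17963986] [-0.0003, -0.0004, -0.0, 0.0003, 0.0092, 0.1617]
```

View pics/c6.png

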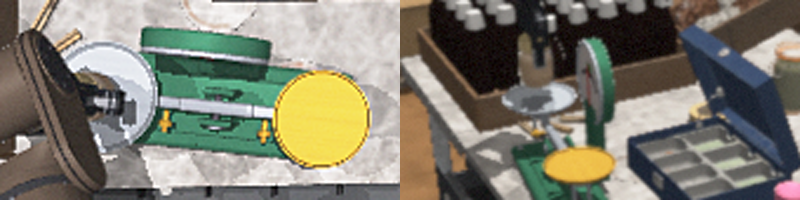

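The jar hangs over the steel pan, in the top crop near (105,100) on the pan centre. I'll lower it slowly.

send_rows(moves="0 0 0 0 0.005 0.03 -0.2;0 0 0 0 0.005 0.06 -0.2;0 0 0 0 0.005 0.08 -0.2;0 0 0 0 0.005 0.09 -0.2;0 0 0 0 0.005 0.1 -0.2;0 0 0 0 0.005 0.11 -0.2;0 0 0 0 0.005 0.12 -0.2;0 0 0 0 0.005 0.13 -0.2;0 0 0 0 0.005 0.14 -0.2;0 0 0 0 0.005 0.15 -0.2;0 0 0 0 0.005 0.16 -0.2")

```text
time: 9.18
eef_pos: [0.4543, 0.3553, 0.1687]
tcp_rot: [0.998, -0.06, -0.0, 0.0]
contact_force: [-0.5, -0.5, -1.3]
opening: 0.672
finger_force: 28.5
```

send_rows(moves="0 0 0 0 0 0.01 -0.2;0 0 0 0 0 0.02 -0.2;0 0 0 0 0 0.03 -0.2;0 0 0 0 0 0.035 -0.2;0 0 0 0 0 0.035 -0.2")

```text
time: 9.8
eef_pos: [0.4544, 0.3553, 0.1617]
tcp_rot: [0.998, -0.06, 0.0, 0.0]
contact_force: [-0.1, -0.9, -0.2]
opening: 0.675
finger_force: 28.5
```

send_rows(moves="0 0 0 0 0 0.01 -0.2;0 0 0 0 0 0.02 -0.2;0 0 0 0 0 0.02 -0.2")

```text
time: 10.18
eef_pos: [0.4547, 0.3555, 0.1601]
tcp_rot: [0.998, -0.06, 0.0, 0.0]
contact_force: [-2.9, -2.8, 8.5]
opening: 0.672
finger_force: 29.3
```

send_rows(moves="0 0 0 0 0 -0.01 -0.2;0 0 0 0 0 -0.01 0.6;0 0 0 0 0 -0.01 0.9;0 0 0 0 0 -0.01 1;0 0 0 0 0 -0.01 1;0 0 0 0 0 -0.1 1;0 0 0 0 0 -0.3 1;0 0 0 0 0 -0.6 1;0 0 0 0 0 -0.9 1;0 0 0 0.2 0.3 -0.95 1;0 0 0 0.2 0.6 -0.95 1;0 0 0 0.2 0.9 -0.95 1")

```text
time: 11.68
eef_pos: [0.4729, 0.1739, 0.3497]
tcp_rot: [0.998, -0.06, 0.001, -0.0]
contact_force: [-0.2, -0.9, 0.3]
opening: 1.003
finger_force: 0.0
```

```bash
python3 - <<'E'
from h import *
print(ctrl.get_state()["eef_pos"],ctrl.get_state()["contact_force"])
t=Cam("top");s=Cam("side")
h=cv2.cvtColor(t.im,cv2.COLOR_RGB2HSV)
cv2.imwrite("pics/c7.png",np.hstack([cv2.resize(t.im[190:275,150:320],(400,200),interpolation=2),cv2.resize(s.im[110:210,180:380],(400,200),interpolation=2)])[:,:,::-1])
T=np.array([.6315,-.255,.0])
print(plan([.50,-.0,.32],tool(-.04)))
E
```

```text
[0.47294293 0.17389274 0.34970337] [-0.21547068 -0.91908145  0.32836778]
[0.0002, -0.0004, -0.0138, 0.2431, 0.8318, 0.149]
```

View pics/c7.png

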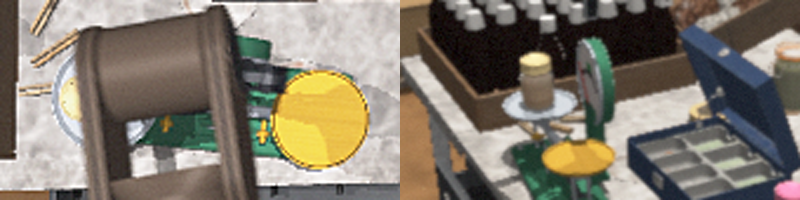

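The side view shows the jar upright in the middle of the steel pan (~(535,85) in the crop), with the beam down on the goods side. Next is the 200 g weight.

send_rows(moves="0 0 0 0.06 0.25 0 0;0 0 -0.0138 0.12 0.5 0 -0.3;0 0 -0.0138 0.18 0.75 0 -0.3;0 0 -0.0138 0.24 1 0.1 -0.3;0 0 -0.0138 0.24 1 0.15 -0.3;0 0 -0.0138 0.24 1 0.15 -0.3;0 0 -0.0138 0.24 1 0.15 -0.3")

```text
time: 12.65
eef_pos: [0.4967, -0.0275, 0.3188]
tcp_rot: [1.0, -0.016, 0.001, 0.0]
contact_force: [0.2, -0.7, -0.1]
opening: 0.348
finger_force: 0.0
```

```bash
cat >> h.py <<'E'
K={200:np.array([.6303,-.1962,.0744]),100:np.array([.632,-.2543,.0675]),50:np.array([.632,-.3123,.0636])}
def appr(w,back): # tcp pose for grasp point 'back' m above knob centre, along the axis
    Rm=tool(-.04,np.pi/6); z=Rm.apply([0,0,1]); return K[w]+(.005-back)*z,Rm
E
python3 - <<'E'
from h import *
print(ctrl.get_state()["eef_pos"],appr(200,.1)[0],plan(*appr(200,.1)))
t=Cam("top")
# fresh jar lid check
E
```

```text
[ 0.49669155 -0.02752463  0.31877895] [ 0.58283799 -0.19430051  0.15667241] [-0.0003, 0.0831, 0.0013, 0.4558, 0.8198, 0.8112]
```

send_rows(moves="0 0.02 0 0.1 0.2 0.1 -0.3;0 0.045 0 0.2 0.4 0.3 -0.3;0 0.07 0 0.3 0.6 0.5 -0.3;0 0.083 0.0013 0.4 0.8 0.7 -0.3;0 0.083 0.0013 0.456 0.82 0.811 -0.3;0 0.083 0.0013 0.456 0.82 0.811 -0.3;0 0.083 0.0013 0.456 0.82 0.811 -0.3;0 0.083 0.0013 0.456 0.82 0.811 -0.3")

```text
time: 13.7
eef_pos: [0.583, -0.1953, 0.1578]
tcp_rot: [0.966, -0.019, 0.259, 0.005]
contact_force: [-0.1, -0.2, 0.1]
opening: 0.353
finger_force: 0.0
```

```bash
python3 - <<'E'
from h import *
print(ctrl.get_state()["eef_pos"],plan(*appr(200,.03)),plan(*appr(200,.0)))
t=Cam("top");s=Cam("side"); 
h=cv2.cvtColor(t.im,cv2.COLOR_RGB2HSV)
# measure jar lid & brass now
m=((h[...,0]>15)&(h[...,0]<35)&(h[...,1]>120)&(h[...,2]>110)).astype(np.uint8);z=np.zeros_like(m);z[210:270,255:315]=m[210:270,255:315]
k=max(cv2.findContours(z,0,1)[0],key=cv2.contourArea);e=cv2.fitEllipse(cv2.convexHull(k));print(e,t.plane(*e[0],.131))
cv2.imwrite("pics/c8.png",np.hstack([cv2.resize(t.im[130:190,350:450],(400,240),interpolation=2),cv2.resize(s.im[190:280,330:450],(320,240),interpolation=2)])[:,:,::-1])
E
```

```text
[ 0.58299031 -0.19533894  0.15782192] [-0.0, -0.0001, -0.0, -0.004, -0.0051, 0.3545] [-0.0, -0.0001, -0.0, -0.0042, -0.005, 0.5045]
((285.40814208984375, 240.22042846679688), (41.46461486816406, 42.21207046508789), 24.057279586791992) [0.42418155 0.09872727 0.131     ]
```

send_rows(moves="0 0 0 -0.004 -0.005 0.15 -0.3;0 0 0 -0.004 -0.005 0.3 -0.3;0 0 0 -0.004 -0.005 0.4 -0.3;0 0 0 -0.004 -0.005 0.45 -0.3;0 0 0 -0.004 -0.005 0.48 -0.3;0 0 0 -0.004 -0.005 0.5 -0.3;0 0 0 -0.004 -0.005 0.5 -0.3")

```text
time: 14.68
eef_pos: [0.6313, -0.1967, 0.0688]
tcp_rot: [0.966, -0.02, 0.258, 0.004]
contact_force: [0.5, -0.4, -1.0]
opening: 0.345
finger_force: 0.0
```

send_rows(moves="0 0 0 0 0 0 -1;0 0 0 0 0 0 -1;0 0 0 0 0 0 -1;0 0 0 0 0 0 -1", newtons=40)

```text
time: 15.18
eef_pos: [0.6314, -0.1965, 0.069]
tcp_rot: [0.966, -0.02, 0.258, 0.004]
contact_force: [-2.7, 2.4, 4.1]
opening: 0.145
finger_force: 39.3
```

send_rows(moves="0 0 0 0 0 -0.03 -1;0 0 0 0 0 -0.08 -1;0 0 0 0 0 -0.2 -1;0 0 0 0 0 -0.4 -1;0 0 0 0 0 -0.65 -1;0 0 0 0 0 -0.95 -1;0 0 0 0 0 -0.95 -1;0 0 0 0 0 -0.95 -1")

```text
time: 16.18
eef_pos: [0.5357, -0.1927, 0.2322]
tcp_rot: [0.966, -0.02, 0.257, 0.004]
contact_force: [-0.3, 0.1, -3.4]
opening: 0.143
finger_force: 39.2
```

```bash
cat >>h.py <<'E'
PB=np.array([.4235,.096,0]); SX=np.array([.993,-.119,0]); SY=np.array([.119,.993,0])
E
python3 - <<'E'
from h import *
s=ctrl.get_state();print(s["eef_pos"],s["contact_force"],s["opening"],plan(PB+.018*SX+[0,0,.27],tool(-.12)))
E
```

```text
[ 0.5356768  -0.19270688  0.23221198] [-0.30753205  0.13456898 -3.41417457] 0.1430919067002411 [-0.0036, -0.0827, 0.0121, -0.3685, -1.4125, -0.4244]
```

send_rows(moves="-0.001 -0.02 0.003 -0.09 -0.25 -0.15 -1;-0.002 -0.04 0.006 -0.18 -0.5 -0.3 -1;-0.003 -0.06 0.009 -0.27 -0.75 -0.42 -1;-0.0036 -0.0827 0.0121 -0.3685 -1 -0.4244 -1;-0.0036 -0.0827 0.0121 -0.3685 -1 -0.4244 -1;-0.0036 -0.0827 0.0121 -0.3685 -1 -0.4244 -1")

```text
time: 16.92
eef_pos: [0.4385, 0.0112, 0.2684]
tcp_rot: [0.998, -0.059, -0.001, -0.0]
contact_force: [0.2, -0.3, -2.2]
opening: 0.14
finger_force: 39.6
```

```bash
python3 - <<'E'
from h import *
s=ctrl.get_state();print(s["eef_pos"],s["contact_force"],s["opening"],plan(PB+.018*SX+[0,0,.2],tool(-.12)))
E
```

```text
[0.43848871 0.01119816 0.26835486] [ 0.15628946 -0.31310654 -2.16547358] 0.14010805582222036 [0.0, 0.0003, 0.0002, -0.0341, -0.4121, 0.3418]
```

send_rows(moves="0 0 0 -0.02 -0.2 0 -1;0 0 0 -0.034 -0.412 0 -1;0 0 0 -0.034 -0.412 0.15 -1;0 0 0 -0.034 -0.412 0.28 -1;0 0 0 -0.034 -0.412 0.34 -1;0 0 0 -0.034 -0.412 0.39 -1;0 0 0 -0.034 -0.412 0.42 -1;0 0 0 -0.034 -0.412 0.44 -1;0 0 0 -0.034 -0.412 0.45 -1;0 0 0 -0.034 -0.412 0.46 -1;0 0 0 -0.034 -0.412 0.46 -1")

```text
time: 18.3
eef_pos: [0.4421, 0.0938, 0.1785]
tcp_rot: [0.998, -0.06, 0.001, 0.0]
contact_force: [-0.7, -0.3, -1.8]
opening: 0.14
finger_force: 39.8
```

```bash
python3 - <<'E'
from h import *
s=ctrl.get_state();print(s["eef_pos"],s["contact_force"])
t=Cam("top");s=Cam("side")
cv2.imwrite("pics/c9.png",np.hstack([cv2.resize(t.im[190:275,150:320],(400,200),interpolation=2),cv2.resize(s.im[140:220,230:330],(400,320),interpolation=2)[:200]])[:,:,::-1])
cv2.imwrite("pics/c10.png",cv2.resize(s.im[120:210,230:330],(800,600)[:2],interpolation=2)[:,:,::-1])
E
```

```text
[0.44205789 0.09379112 0.17852845] [-0.69232644 -0.30011924 -1.84088149]
```

send_rows(moves="0 0 0 0 0 0.01 -1;0 0 0 0 0 0.02 -1;0 0 0 0 0 0.03 -1;0 0 0 0 0 0.04 -1;0 0 0 0 0 0.05 -1;0 0 0 0 0 0.06 -1;0 0 0 0 0 0.06 -1")

```text
time: 19.27
eef_pos: [0.4421, 0.0937, 0.1663]
tcp_rot: [0.998, -0.06, 0.001, 0.0]
contact_force: [0.9, -1.4, 0.2]
opening: 0.139
finger_force: 39.9
```

send_rows(moves="0 0 0 0 0 0.01 -1;0 0 0 0 0 0.015 -1;0 0 0 0 0 0.015 -1")

```text
time: 19.65
eef_pos: [0.4421, 0.0937, 0.1634]
tcp_rot: [0.998, -0.06, 0.001, 0.0]
contact_force: [-0.2, -1.6, -0.4]
opening: 0.145
finger_force: 40.0
```

send_rows(moves="0 0 0 0 0 0 -0.7;0 0 0 0 0 0 -0.4;0 0 0 0 0 0 -0.3;0 0 0 0 0 -0.03 -0.3;0 0 0 0 0 -0.1 -0.3;0 0 0 0 0 -0.3 -0.3;0 0 0 0 0 -0.55 -0.3;0 0 0 0 0 -0.75 -0.3;0 0 0 0.05 0.3 -0.75 -0.3;0 0 0 0.1 0.6 -0.75 -0.3;0 0 0 0.2 0.95 -0.75 -0.3;0 0 0 0.2 0.95 -0.75 -0.3")

```text
time: 21.15
eef_pos: [0.4589, -0.1028, 0.3147]
tcp_rot: [0.998, -0.062, 0.001, 0.001]
contact_force: [-1.1, 0.5, -0.3]
opening: 0.345
finger_force: 0.0
```

```bash
python3 - <<'E'
from h import *
print(ctrl.get_state()["eef_pos"],ctrl.get_state()["opening"])
t=Cam("top");s=Cam("side")
def ell(c,x0,y0,x1,y1):
    h=cv2.cvtColor(c.im,cv2.COLOR_RGB2HSV); m=((h[...,0]>15)&(h[...,0]<35)&(h[...,1]>120)&(h[...,2]>100)).astype(np.uint8)
    z=np.zeros_like(m); z[y0:y1,x0:x1]=m[y0:y1,x0:x1]
    k=max(cv2.findContours(z,0,1)[0],key=cv2.contourArea); return cv2.fitEllipse(cv2.convexHull(k))
for n in("top",):
    e=ell(t,255,210,315,270);print("brass top",e)
e2=ell(s,245,170,295,215);print("brass side",e2,tri(t,e[0],s,e2[0]))
cv2.imwrite("pics/s3.png",s.im[:,:,::-1]);cv2.imwrite("pics/t3.png",t.im[:,:,::-1])
# needle: red pixels in dial region of the side view
h=cv2.cvtColor(s.im,cv2.COLOR_RGB2HSV); m=((h[...,0]<8)|(h[...,0]>172))&(h[...,1]>70); ys,xs=np.nonzero(m[125:180,262:292]); 
print([(int(v+125),np.round(262+xs[ys==v].mean(),1)) for v in np.unique(ys)])
s0=cv2.imread("pics/side2.png")[:,:,::-1];h=cv2.cvtColor(np.ascontiguousarray(s0),cv2.COLOR_RGB2HSV); m=((h[...,0]<8)|(h[...,0]>172))&(h[...,1]>70); ys,xs=np.nonzero(m[125:180,262:292]); 
print([(int(v+125),np.round(262+xs[ys==v].mean(),1)) for v in np.unique(ys)])
E
```

```text
[ 0.45894903 -0.10275878  0.3147262 ] 0.3453265279558473
brass top ((286.0527038574219, 240.3212127685547), (41.45315933227539, 41.8322639465332), 59.79346466064453)
brass side ((269.09600830078125, 191.71414184570312), (18.365856170654297, 35.709625244140625), 88.31531524658203) (array([0.42316218, 0.09821978, 0.11979178]), np.float64(0.0011826698190931647))
[(125, np.float64(277.2)), (126, np.float64(273.7)), (127, np.float64(281.0)), (128, np.float64(284.0)), (129, np.float64(282.2)), (130, np.float64(277.3)), (131, np.float64(273.4)), (132, np.float64(275.0)), (133, np.float64(279.8)), (134, np.float64(283.2)), (135, np.float64(286.5)), (136, np.float64(289.0)), (137, np.float64(288.5)), (138, np.float64(286.5)), (139, np.float64(289.0)), (140, np.float64(276.5)), (141, np.float64(265.0)), (142, np.float64(275.8)), (143, np.float64(265.5)), (144, np.float64(264.0)), (145, np.float64(270.3)), (146, np.float64(266.5)), (147, np.float64(270.0)), (148, np.float64(273.5)), (149, np.float64(273.0)), (150, np.float64(273.0)), (152, np.float64(273.0)), (153, np.float64(273.0)), (154, np.
[... 383 characters left out ...]
133, np.float64(265.0)), (134, np.float64(264.0)), (135, np.float64(287.5)), (136, np.float64(286.3)), (137, np.float64(281.0)), (138, np.float64(280.7)), (139, np.float64(281.3)), (140, np.float64(276.0)), (141, np.float64(287.5)), (142, np.float64(263.7)), (143, np.float64(266.2)), (144, np.float64(266.3)), (145, np.float64(265.5)), (146, np.float64(268.2)), (147, np.float64(269.7)), (148, np.float64(273.5)), (149, np.float64(273.0)), (152, np.float64(274.0)), (153, np.float64(274.0)), (154, np.float64(274.0)), (155, np.float64(274.0)), (156, np.float64(274.0)), (157, np.float64(274.0)), (158, np.float64(274.0)), (159, np.float64(274.0)), (160, np.float64(274.0)), (162, np.float64(274.0))]
```

```bash
cat > edge.py <<'E'
from h import *
def edges(im,cols,r0,r1,ch):
    out=[]
    for c in cols:
        p=ch(im[:,c].astype(float))[r0:r1]; hi=p[:3].mean(); lo=p[-3:].mean(); th=(hi+lo)/2
        i=np.nonzero((p[:-1]>=th)&(p[1:]<th))[0]
        out.append(r0+i[0]+(p[i[0]]-th)/(p[i[0]]-p[i[0]+1]) if len(i) else np.nan)
    return np.array(out)
yb=lambda a:a[:,0]-a[:,2]; br=lambda a:a[:,2]
def meas(im): return edges(im,range(258,283),194,208,yb), edges(im,range(238,256),160,174,br)
def red(im):
    a=im[138:166,266:282].astype(float); r=np.clip(a[...,0]-np.maximum(a[...,1],a[...,2])-15,0,None)
    x=np.arange(266,282); return [(138+i,round((r[i]*x).sum()/r[i].sum(),2)) for i in range(28) if r[i].sum()>25]
if __name__=="__main__":
    L=lambda f:cv2.imread(f)[:,:,::-1]
    a,b=meas(L("pics/side2.png")),meas(L("pics/s3.png")); s=Cam("side")
    for k,P in((0,[.4235,.096,.115]),(1,[.455,.355,.118])):
        pm=(s.px(np.array(P)+[0,0,.001])-s.px(P))[1]; d=b[k]-a[k]
        print("mm up",np.nanmedian(d)/pm,np.nanpercentile(d/pm,[25,75]),"px/mm",pm)
    print(red(L("pics/side2.png")));print(red(L("pics/s3.png")))
    print([np.round(s.px(np.array([.439,.2255,0])+.06*SX+[0,0,.15]+.055*(np.cos(q)*np.array([0,0,1])+np.sin(q)*SY)),2) for q in(0,.15,.35)],s.px(np.array([.439,.2255,.15])+.06*SX))
    c=[cv2.resize(np.ascontiguousarray(L(f)[122:182,255:295]),(400,600),interpolation=2) for f in("pics/side2.png","pics/s3.png")]
    cv2.imwrite("pics/dial.png",np.hstack(c)[:,:,::-1])
E
python3 edge.py
```

```text
mm up 1.2727680747232262 [0.98061146 1.6756419 ] px/mm -0.2736934994414355
mm up -4.360057816207869 [-4.71161205 -3.71271688] px/mm -0.2519068381301963
[(146, np.float64(273.39)), (147, np.float64(273.53)), (148, np.float64(271.51)), (149, np.float64(270.66)), (154, np.float64(273.67)), (155, np.float64(273.77)), (156, np.float64(273.88))]
[(148, np.float64(271.16)), (149, np.float64(271.03)), (152, np.float64(271.74)), (156, np.float64(273.65))]
[array([274.59, 148.83]), array([273.89, 148.06]), array([273.02, 147.58])] [275.3446876  163.66406712]
```

View pics/dial.png

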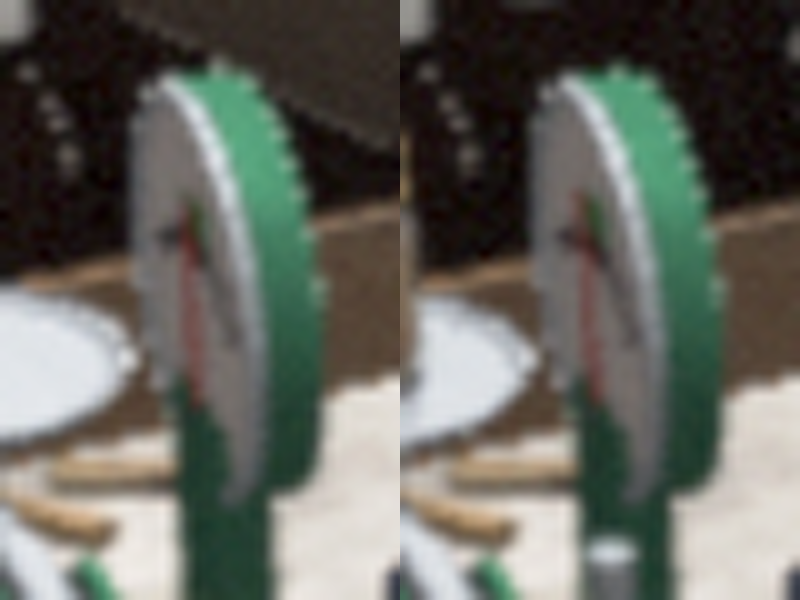

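The left half is the empty scale, with the needle tip at ~187. In the right half the tip is at ~178, so the needle has moved about 0.8 px towards the goods side. The pan edges give the same sign and roughly 30 g. The jar is therefore near 230 g, and adding the 50 g weight should leave it about 20 g heavy on the weights side, inside the band with more margin.

```bash
python3 - <<'E'
from h import *
s=Cam("side");t=Cam("top");cv2.imwrite("pics/s4.png",s.im[:,:,::-1])
print("pink",t.plane(463.5,180.3,.092)); 
print(ctrl.get_state()["eef_pos"],appr(50,.1)[0],plan(*appr(50,.1)))
import edge
L=lambda f:cv2.imread(f)[:,:,::-1]
a=edge.meas(L("pics/side2.png"));b=edge.meas(s.im); print([np.nanmedian(b[k]-a[k]) for k in(0,1)])
E
```

```text
pink [ 0.58279046 -0.40651547  0.092     ]
[ 0.45875563 -0.0983836   0.31383248] [ 0.58453799 -0.31040051  0.14587241] [0.0032, 0.083, -0.0122, 0.7482, 0.9787, 0.8408]
[np.float64(-0.4427174975562025), np.float64(1.120863533449338)]
```

send_rows(moves="0 0.02 0 0.19 0.25 0.1 -0.3;0.001 0.045 -0.005 0.38 0.5 0.3 -0.3;0.002 0.07 -0.01 0.56 0.75 0.55 -0.3;0.0032 0.083 -0.0122 0.7 0.95 0.75 -0.3;0.0032 0.083 -0.0122 0.748 0.979 0.841 -0.3;0.0032 0.083 -0.0122 0.748 0.979 0.841 -0.3;0.0032 0.083 -0.0122 0.748 0.979 0.841 -0.3;0.0032 0.083 -0.0122 0.748 0.979 0.841 -0.3;0.0032 0.083 -0.0122 0.748 0.979 0.841 -0.3")

```text
time: 22.52
eef_pos: [0.5849, -0.3115, 0.1483]
tcp_rot: [0.965, -0.019, 0.26, 0.007]
contact_force: [0.2, 0.1, -0.7]
opening: 0.349
finger_force: 0.0
```

```bash
python3 - <<'E'
from h import *
print(ctrl.get_state()["eef_pos"],plan(*appr(50,.0)))
E
```

```text
[ 0.58489995 -0.31151695  0.14834854] [0.0005, -0.0005, 0.0002, -0.0094, -0.007, 0.5097]
```

send_rows(moves="0 0 0 -0.005 -0.003 0.15 -0.3;0 0 0 -0.006 -0.004 0.3 -0.3;0 0 0 -0.006 -0.004 0.4 -0.3;0 0 0 -0.006 -0.004 0.45 -0.3;0 0 0 -0.006 -0.004 0.48 -0.3;0 0 0 -0.006 -0.004 0.5 -0.3;0 0 0 -0.006 -0.004 0.5 -0.3")

```text
time: 23.4
eef_pos: [0.6332, -0.3134, 0.0588]
tcp_rot: [0.966, -0.02, 0.259, 0.006]
contact_force: [0.4, 1.1, 0.3]
opening: 0.348
finger_force: 0.0
```

send_rows(moves="0 0 0 0 0 0 -1;0 0 0 0 0 0 -1;0 0 0 0 0 0 -1;0 0 0 0 0 0 -1", newtons=40)

```text
time: 23.9
eef_pos: [0.6333, -0.3135, 0.0589]
tcp_rot: [0.966, -0.02, 0.259, 0.006]
contact_force: [-1.1, 0.1, 2.3]
opening: 0.141
finger_force: 39.1
```

Gripped the 50 g weight by its knob. Now I'll lift it along its axis and carry it over.

send_rows(moves="0 0 0 0 0 -0.03 -1;0 0 0 0 0 -0.08 -1;0 0 0 0 0 -0.2 -1;0 0 0 0 0 -0.4 -1;0 0 0 0 0 -0.65 -1;0 0 0 0 0 -0.95 -1;0 0 0 0 0 -0.95 -1;0 0 0 0 0 -0.95 -1")

```text
time: 24.9
eef_pos: [0.5376, -0.309, 0.2227]
tcp_rot: [0.966, -0.02, 0.258, 0.006]
contact_force: [-0.2, -0.4, -0.5]
opening: 0.141
finger_force: 39.1
```

```bash
python3 - <<'E'
from h import *
s=ctrl.get_state();print(s["eef_pos"],s["contact_force"],s["opening"],plan(PB-.024*SX+[0,0,.27],tool(-.12)))
E
```

```text
[ 0.53757559 -0.30895755  0.22268873] [-0.15456015 -0.39259365 -0.52900765] 0.14129730462532483 [-0.0032, -0.0831, 0.0122, -0.552, -2.0085, -0.592]
```

```bash
python3 - <<'E'
from h import *
P=PB-.010*SX+.030*SY; print(P,np.hypot(*P[:2]))
print(plan([.47,-.1,.27],tool(-.4)))
E
```

```text
[0.41714 0.12698 0.     ] 0.43603864507632806
[-0.0148, -0.0823, 0.0557, -0.2119, -1.0297, -0.3956]
```

send_rows(moves="-0.003 -0.02 0.014 -0.05 -0.25 -0.1 -1;-0.007 -0.04 0.028 -0.1 -0.5 -0.2 -1;-0.011 -0.06 0.042 -0.15 -0.75 -0.3 -1;-0.0148 -0.0823 0.0557 -0.21 -1 -0.395 -1;-0.0148 -0.0823 0.0557 -0.21 -1 -0.395 -1;-0.0148 -0.0823 0.0557 -0.21 -1 -0.395 -1")

```text
time: 25.65
eef_pos: [0.4704, -0.1059, 0.2682]
tcp_rot: [0.98, -0.198, -0.001, -0.0]
contact_force: [0.0, -0.2, -0.8]
opening: 0.141
finger_force: 39.2
```

```bash
python3 - <<'E'
from h import *
P=PB-.010*SX+.030*SY; s=ctrl.get_state()
print(s["qpos"],plan(P+[0,0,.26],tool(-.75)))
E
```

```text
[-4.32253634e-01 -1.67496366e-01  2.01016482e+00  8.08619722e-05
  1.30131128e+00  1.53665364e+00] [0.0, 0.0004, 0.056, -0.6969, -0.97, 0.0429]
```

send_rows(moves="0 0 0.014 -0.17 -0.24 0.02 -1;0 0 0.028 -0.34 -0.48 0.04 -1;0 0 0.042 -0.52 -0.73 0.04 -1;0 0 0.056 -0.697 -0.97 0.043 -1;0 0 0.056 -0.697 -0.97 0.043 -1;0 0 0.056 -0.697 -0.97 0.043 -1;0 0 0.056 -0.697 -0.97 0.043 -1;0 0 0.056 -0.697 -0.97 0.043 -1")

```text
time: 26.65
eef_pos: [0.4183, 0.1254, 0.2614]
tcp_rot: [0.93, -0.368, 0.0, 0.0]
contact_force: [0.0, -0.3, -0.3]
opening: 0.144
finger_force: 39.3
```

```bash
python3 - <<'E'
from h import *
P=PB-.010*SX+.030*SY; s=ctrl.get_state()
print(s["contact_force"],s["eef_pos"],plan(P+[0,0,.165],tool(-.75)))
E
```

```text
[ 0.02578324 -0.26721439 -0.34154061] [0.41827399 0.12539279 0.26140001] [-0.0, -0.0, -0.0007, -0.0097, -0.0019, 0.482]
```

send_rows(moves="0 0 0 -0.008 -0.002 0.2 -1;0 0 0 -0.008 -0.002 0.38 -1;0 0 0 -0.008 -0.002 0.48 -1;0 0 0 -0.008 -0.002 0.52 -1;0 0 0 -0.008 -0.002 0.54 -1;0 0 0 -0.008 -0.002 0.55 -1;0 0 0 -0.008 -0.002 0.56 -1;0 0 0 -0.008 -0.002 0.57 -1;0 0 0 -0.008 -0.002 0.58 -1;0 0 0 -0.008 -0.002 0.585 -1;0 0 0 -0.008 -0.002 0.585 -1")

```text
time: 28.02
eef_pos: [0.417, 0.1281, 0.1446]
tcp_rot: [0.93, -0.367, 0.0, -0.0]
contact_force: [-0.4, 0.9, 1.0]
opening: 0.143
finger_force: 39.3
```

```bash
python3 - <<'E'
import edge; from h import *
s=Cam("side");L=lambda f:cv2.imread(f)[:,:,::-1];cv2.imwrite("pics/s5.png",s.im[:,:,::-1])
a=edge.meas(L("pics/side2.png"));b=edge.meas(s.im);c=edge.meas(L("pics/s4.png")); print([np.nanmedian(b[k]-a[k]) for k in(0,1)],[np.nanmedian(b[k]-c[k]) for k in(0,1)])
E
```

```text
[np.float64(1.690389736141384), np.float64(-0.9914528972577443)] [np.float64(2.072222222222223), np.float64(-1.985113097904474)]
```

send_rows(moves="0 0 0 0 0 -0.01 -1;0 0 0 0 0 -0.015 -1;0 0 0 0 0 -0.015 -0.7;0 0 0 0 0 -0.015 -0.4;0 0 0 0 0 -0.015 -0.3;0 0 0 0 0 -0.04 -0.3;0 0 0 0 0 -0.15 -0.3;0 0 0 0 0 -0.4 -0.3;0 0 0 0 0 -0.7 -0.3;0 0 0 0 0 -0.95 -0.3;0 0 0 0.3 0.3 -0.95 -0.3;0 0 0 0.6 0.7 -0.95 -0.3")

```text
time: 29.58
eef_pos: [0.4141, 0.0026, 0.3362]
tcp_rot: [0.931, -0.365, 0.002, -0.0]
contact_force: [1.6, -0.4, -0.0]
opening: 0.351
finger_force: 0.0
```

send_rows(moves="0 0 -0.03 0.1 0.3 0 -0.3;0 0 -0.06 0.2 0.6 0 -0.3;0 0 -0.06 0.3 0.9 0 -0.3;0 0 -0.06 0.3 0.9 0 -0.3;0 0 -0.06 0.3 0.9 0 -0.3;0 0 -0.06 0.3 0.9 0 -0.3;0 0 -0.06 0.3 0.9 0 -0.3;0 0 -0.06 0.3 0.9 0 -0.3")

```text
time: 30.58
eef_pos: [0.3352, -0.1683, 0.3346]
tcp_rot: [0.983, -0.185, 0.0, -0.0]
contact_force: [0.5, 0.3, -0.0]
opening: 0.351
finger_force: 0.0
```

```bash
python3 - <<'E'
import edge; from h import *
s=Cam("side");t=Cam("top");L=lambda f:cv2.imread(f)[:,:,::-1];cv2.imwrite("pics/s6.png",s.im[:,:,::-1]);cv2.imwrite("pics/t6.png",t.im[:,:,::-1])
print(ctrl.get_state()["eef_pos"],ctrl.get_state()["contact_force"])
a=edge.meas(L("pics/side2.png"));b=edge.meas(s.im);c=edge.meas(L("pics/s4.png"));d=edge.meas(L("pics/s5.png"))
for x in (a,c,d): print([np.nanmedian(b[k]-x[k])/(-.2737,-.2519)[k] for k in(0,1)])
# weights on the brass pan in the top view: non-yellow blobs within the pan disc
h=cv2.cvtColor(t.im,cv2.COLOR_RGB2HSV); m=(h[...,1]<80).astype(np.uint8); z=np.zeros_like(m); cv2.circle(z,(286,240),18,1,-1); z&=m
n,_,st,ce=cv2.connectedComponentsWithStats(z); print([(st[i].tolist(),ce[i].round(1).tolist(),t.plane(*ce[i],.14).round(3).tolist()) for i in range(1,n) if st[i][4]>8])
# dark stains/knobs in side view above pan; needle red
print(edge.red(s.im)); print(edge.red(L("pics/s4.png"))); print(edge.red(L("pics/side2.png")))
E
```

```text
[ 0.33509406 -0.1685703   0.33453912] [0.07812419 0.13794667 1.03460478]
[np.float64(-3.276065348873163), np.float64(0.9185798554949908)]
[np.float64(-4.825382063233629), np.float64(4.98563053003034)]
[np.float64(2.6475618602829227), np.float64(-3.000636823167432)]
[([281, 226, 13, 13, 136], [287.1, 232.2], [0.446, 0.093, 0.14]), ([271, 238, 10, 10, 68], [275.5, 242.4], [0.419, 0.125, 0.14])]
[]
[(148, np.float64(271.0)), (149, np.float64(270.8)), (150, np.float64(272.26)), (151, np.float64(272.35))]
[(146, np.float64(273.39)), (147, np.float64(273.53)), (148, np.float64(271.51)), (149, np.float64(270.66)), (154, np.float64(273.67)), (155, np.float64(273.77)), (156, np.float64(273.88))]
```

```bash
python3 - <<'E'
import edge; from h import *
ims=[Cam("side").im.astype(float) for _ in range(10)]; A=np.mean(ims,0); np.save("A.npy",A)
L=lambda f:cv2.imread(f)[:,:,::-1].astype(float)
def needle(a,lab):
    r=a[140:164,268:282]; q=r[...,0]-np.maximum(r[...,1],r[...,2]); x=np.arange(268,282); o=[]
    for i in range(24):
        w=np.clip(q[i]-8,0,None); 
        if w.sum()>10 : o.append((140+i,round(float((w*x).sum()/w.sum()),2),int(w.sum())))
    print(lab,o)
needle(A,"now");needle(L("pics/s4.png"),"s4");needle(L("pics/s3.png"),"s3");needle(L("pics/side2.png"),"base")
a=edge.meas(L("pics/side2.png"));b=edge.meas(A)
print(np.round((b[0]-a[0])/-.2737,1));print(np.round((b[1]-a[1])/-.2519,1))
E
```

```text
now []
s4 [(141, 272.17, 18), (142, 272.3, 20), (143, 272.24, 17), (144, 272.5, 16), (145, 272.72, 29), (146, 272.83, 36), (147, 273.2, 44), (148, 273.34, 35), (149, 273.16, 37), (150, 273.34, 38), (151, 272.3, 46), (152, 272.9, 42), (153, 272.62, 40), (154, 272.46, 35), (155, 273.16, 38), (156, 273.73, 44), (157, 273.78, 45), (158, 273.95, 41), (159, 273.16, 38), (160, 273.26, 43), (161, 272.06, 50), (162, 268.96, 26), (163, 269.04, 25)]
s3 [(141, 272.11, 18), (142, 272.11, 19), (143, 272.18, 17), (144, 272.47, 15), (145, 272.68, 28), (146, 272.86, 37), (147, 273.27, 45), (148, 273.07, 40), (149, 273.41, 37), (150, 273.34, 35), (151, 272.68, 40), (152, 272.45, 42), (153, 272.59, 41), (154, 272.71, 38), (155, 272.97, 39), (156, 273.81, 47), (157, 273.8, 45), (158, 273.95, 42), (159, 273.31, 42), (160, 272.57, 49), (161, 272.07, 45), (162, 268.83, 18), (163, 268.96, 28)]
base [(143, 272.82, 17), (144, 273.0, 16), (145, 273.08, 26), (146, 273.42, 52), (147, 273.49, 49), (148, 273.34, 47), (149, 273.3, 40), (150, 273.42, 33), (151, 272.51, 41), (152, 272.98, 52), (153, 273.25, 51), (154, 273.31, 58), (155, 273.54, 54), (156, 273.89, 54), (157, 273.81, 48), (158, 273.93, 42), (159, 273.15, 46), (160, 272.8, 45), (161, 271.41, 44), (162, 269.9, 39), (163, 268.9, 29)]
[-1.9 -3.  -3.3 -3.  -2.7 -2.8 -3.2 -3.  -3.3 -3.4 -3.6 -3.1 -3.1 -3.2
 -3.6 -4.1 -4.  -4.1 -4.4 -4.7 -4.7 -4.5 -4.  -2.8 -2.4]
[ 1.8  2.7  2.5  1.   0.   0.6  0.9  0.5  1.2  1.4  0.7 -0.3  0.3  0.9
  1.3  0.8  0.3  0.7]
```

send_rows(moves="0 0 0 0.2 -0.25 0 -0.3;0 0 0 0.44 -0.5 0.05 -0.3;0 0 0 0.44 -0.5 0.05 -0.3;0 0 0 0.44 -0.5 0.05 -0.3;0 0 0 0.44 -0.5 0.05 -0.3")

```text
time: 31.8
eef_pos: [0.4526, -0.1089, 0.3251]
tcp_rot: [0.982, -0.187, 0.001, 0.0]
contact_force: [0.2, -0.4, -0.1]
opening: 0.351
finger_force: 0.0
```

```bash
python3 - <<'E'
import edge; from h import *
ims=[Cam("side").im.astype(float) for _ in range(8)]; A=np.mean(ims,0); cv2.imwrite("pics/s7.png",A[:,:,::-1])
L=lambda f:cv2.imread(f)[:,:,::-1].astype(float)
def needle(a,lab):
    r=a[140:164,268:282]; q=r[...,0]-np.maximum(r[...,1],r[...,2]); x=np.arange(268,282); o=[]
    for i in range(24):
        w=np.clip(q[i]-8,0,None); 
        if w.sum()>10 : o.append((140+i,round(float((w*x).sum()/w.sum()),2),int(w.sum())))
    print(lab,o)
print(ctrl.get_state()["eef_pos"]); needle(A,"now")
a=edge.meas(L("pics/side2.png"));b=edge.meas(A);c=edge.meas(L("pics/s3.png"))
for u in(a,c): print([np.round(np.nanmedian(b[k]-u[k])/(-.2737,-.2519)[k],2) for k in(0,1)])
# green band on the dial: greenness per pixel rows 138-152
for n,im in(("base",L("pics/side2.png")),("s3",L("pics/s3.png")),("now",A)):
    print(n); g=(im[...,1]-np.maximum(im[...,0],im[...,2]))[139:150,268:282]; print(np.round(g).astype(int)); 
    print(np.round((im[...,0]-np.maximum(im[...,1],im[...,2]))[139:150,268:282]).astype(int))
E
```

```text
[ 0.45309556 -0.10850411  0.32489787]
now [(145, 274.01, 17), (146, 274.17, 20), (147, 274.43, 26), (148, 274.25, 32), (149, 274.41, 38), (150, 274.39, 37), (151, 273.47, 39), (152, 273.48, 40), (153, 273.39, 42), (154, 273.63, 39), (155, 274.35, 34), (156, 274.4, 34), (157, 274.01, 37), (158, 273.39, 39), (159, 273.18, 42), (160, 272.78, 45), (161, 272.06, 48), (162, 269.97, 31), (163, 268.89, 25)]
[np.float64(-3.27), np.float64(0.85)]
[np.float64(-4.42), np.float64(5.14)]
base
[[ -3  -1  -5  -3  -6  -8  -8  -3  -3  -2  20  36  38  40]
 [ -3  -2  -4  -5  -5  -5  -8  -4  -2  -4   6  32  37  39]
 [ -2  -2  -6  -6  -2  -3  -4  -4  -1  -3   3  27  36  36]
 [ -6  -4  -5  -5  -9 -12   5  -1  -5  -4   1  17  33  35]
 [ -3  -3  -7  -4 -11 -22   1   6  -2  -3  -2  12  28  31]
 [ -1  -1  -7  -4  -9 -24  -1  10   1  -2  -3   4  25  28]
 [  0  -1  -4  -3  -7 -32 -10   9  -2  -3  -3   4  21  28]
 [ -3  -2  -6  -5  -9 -38 -30   4  -4  -3  -3  -1  14  25]
 [ -5  -3  -6  -8  -9 -31 -33  -3  -6  -5  -3  -2  10  26]
 [ -9  -3  -4  -6  -9 -31 -30  -5  -4  -7  -2  -5   7  24]
 [ -9  -1  -3  -8  -8 -30 
[... 2709 characters left out ...]
   5   6   4   3   4   4  -4 -12 -25 -62 -74 -72]
 [ -2   2   6   5   1 -10  -6   4   0 -10 -16 -51 -72 -72]
 [ -2   2   5   6   4 -11 -16   1   3  -8 -13 -39 -64 -68]
 [ -3   2   5   7   5  -9  -1   6   3  -5 -11 -28 -57 -64]
 [ -2   2   4   5   2  -4  15   6   1  -2  -8 -19 -51 -61]
 [ -2   1   4   2   3   6  26   8   2   2  -8 -15 -42 -56]
 [ -2   0   4   4   4   6  25  12   3   3  -7 -12 -33 -53]
 [  4   0   4   5   6   8  23  19   6   4  -4 -10 -25 -50]
 [  9   2   4   6   6   8  23  23   7   5  -4  -9 -19 -46]
 [  8   1   4   6   6   9  28  25   7   4  -1  -8 -17 -42]][ WARN:0@14.343] global loadsave.cpp:1063 imwrite_ Unsupported depth image for selected encoder is fallbacked to CV_8U.
```

```bash
python3 - <<'E'
import numpy as np,cv2
from edge import edges,yb,br
L=lambda f:cv2.imread(f)[:,:,::-1]
up=lambda im:cv2.resize(np.ascontiguousarray(im[110:210,180:380]),(400,200),interpolation=2)
I={"stop":L("pics/c7.png")[:,400:],"base":up(L("pics/side2.png")),"s3":up(L("pics/s3.png")),"s4":up(L("pics/s4.png")),"press":up(L("pics/s5.png")),"now":up(L("pics/s7.png"))}
sh={"stop":(-6,5),"base":(0,0),"s3":(-1,2),"s4":(-1,2),"press":(2,-3),"now":(2,0)}
E={}
for n,im in I.items():
    b,s=sh[n]; E[n]=(edges(im,range(2*80,2*100),2*84+b,2*98+b,yb)/2,edges(im,range(2*60,2*74),2*50+s,2*64+s,br)/2)
for n in I:
    print(n,[np.round(np.nanpercentile((E[n][k]-E["s3"][k])/(-.2737,-.2519)[k],[25,50,75]),2).tolist() for k in(0,1)])
im=I["stop"]; print(im[150:190:2,180].tolist())
E
```

```text
stop [[12.45, 12.77, 13.17], [-12.73, -11.22, -10.17]]
base [[-1.26, -0.93, -0.68], [3.63, 4.1, 4.47]]
s3 [[-0.0, -0.0, 0.0], [-0.0, -0.0, 0.0]]
s4 [[0.06, 0.38, 0.64], [-0.13, -0.01, 0.13]]
press [[-7.16, -6.49, -6.12], [4.26, 5.4, 6.6]]
now [[-4.33, -4.21, -3.96], [3.82, 4.19, 4.52]]
[[220, 167, 68], [220, 168, 69], [219, 168, 66], [219, 167, 67], [216, 165, 64], [214, 163, 65], [216, 164, 63], [212, 163, 63], [216, 164, 66], [217, 167, 69], [210, 162, 64], [186, 142, 55], [133, 102, 42], [99, 83, 54], [87, 91, 86], [77, 117, 99], [78, 142, 111], [76, 143, 112], [77, 139, 108], [65, 117, 91]]
```

Taken together, the brass edges, the needle shift and the reading against the stop put the jar nearer 217 g, so with the 50 g weight the scale sits at the edge of the band. I'll regrip the 50 g weight and press the pan to its lower stop to calibrate zero, then decide.

```bash
python3 - <<'E'
from h import *
print(ctrl.get_state()["eef_pos"],plan([.417,.128,.24],tool(-.75)))
E
```

```text
[ 0.45309556 -0.10850411  0.32489787] [-0.0001, -0.0002, 0.0597, -0.6017, -1.0341, 0.424]
```

send_rows(moves="0 0 0.015 -0.15 -0.25 0 -0.3;0 0 0.03 -0.3 -0.5 0 -0.3;0 0 0.045 -0.45 -0.75 0.1 -0.3;0 0 0.0597 -0.6 -1 0.3 -0.3;0 0 0.0597 -0.6 -1 0.4 -0.3;0 0 0.0597 -0.6 -1 0.42 -0.3;0 0 0.0597 -0.6 -1 0.42 -0.3;0 0 0.0597 -0.6 -1 0.42 -0.3")

```text
time: 33.2
eef_pos: [0.4159, 0.1211, 0.2422]
tcp_rot: [0.93, -0.367, 0.002, -0.001]
contact_force: [-0.4, 0.1, -0.2]
opening: 0.345
finger_force: 0.0
```

```bash
python3 - <<'E'
from h import *
print(ctrl.get_state()["eef_pos"],plan([.417,.1281,.1475],tool(-.75)))
E
```

```text
[0.41589122 0.12109548 0.24218007] [-0.0004, -0.0004, -0.0002, -0.021, -0.0283, 0.4734]
```

send_rows(moves="0 0 0 -0.021 -0.026 0.1 -0.3;0 0 0 -0.021 -0.026 0.25 -0.3;0 0 0 -0.021 -0.026 0.38 -0.3;0 0 0 -0.021 -0.026 0.44 -0.3;0 0 0 -0.021 -0.026 0.47 -0.3;0 0 0 -0.021 -0.026 0.47 -0.3;0 0 0 -0.021 -0.026 0.47 -1;0 0 0 -0.021 -0.026 0.47 -1;0 0 0 -0.021 -0.026 0.47 -1;0 0 0 -0.021 -0.026 0.47 -1")

```text
time: 34.45
eef_pos: [0.4155, 0.1285, 0.1468]
tcp_rot: [0.931, -0.366, 0.001, -0.0]
contact_force: [-0.7, 0.4, 0.0]
opening: 0.143
finger_force: 38.9
```

```bash
cat > st.py <<'E'
import sys
from h import *; from edge import edges,yb,br
L=lambda f:cv2.imread(f)[:,:,::-1]
up=lambda im:cv2.resize(np.ascontiguousarray(im[110:210,180:380]),(400,200),interpolation=2)
A=np.mean([Cam("side").im.astype(float) for _ in range(5)],0).round().astype(np.uint8); cv2.imwrite(sys.argv[1],A[:,:,::-1])
def m(im,b,s): return edges(im,range(160,200),168+b,196+b,yb)/2,edges(im,range(120,148),100+s,128+s,br)/2
r=m(up(L("pics/s7.png")),2,0); q=m(up(A),int(sys.argv[2]),int(sys.argv[3])); 
print("vs s7 mm",[np.round(np.nanpercentile((q[k]-r[k])/(-.2737,-.2519)[k],[25,50,75]),2).tolist() for k in(0,1)]); print(ctrl.get_state()["eef_pos"],ctrl.get_state()["contact_force"])
E
python3 st.py pics/s8.png 2 0
```

```text
vs s7 mm [[-1.29, -0.75, -0.52], [0.73, 0.91, 1.81]]
[0.4153752  0.12845266 0.1466293 ] [ 0.08907016  0.36703721 -0.58145401]
```

send_rows(moves="0 0 0 0 0 0.01 -1;0 0 0 0 0 0.02 -1;0 0 0 0 0 0.03 -1;0 0 0 0 0 0.038 -1;0 0 0 0 0 0.043 -1;0 0 0 0 0 0.046 -1;0 0 0 0 0 0.046 -1;0 0 0 0 0 0.046 -1")

```text
time: 35.7
eef_pos: [0.4155, 0.1285, 0.1376]
tcp_rot: [0.931, -0.366, 0.0, -0.0]
contact_force: [0.4, 0.7, 3.1]
opening: 0.142
finger_force: 39.1
```

send_rows(moves="0 0 0 0 0 0.003 -1;0 0 0 0 0 0.003 -1;0 0 0 0 0 0.003 -1")

```text
time: 36.08
eef_pos: [0.4156, 0.1285, 0.1375]
tcp_rot: [0.931, -0.366, 0.0, -0.0]
contact_force: [-0.8, 1.2, 5.0]
opening: 0.144
finger_force: 39.3
```

```bash
python3 st.py pics/s9.png 8 -6
```

```text
vs s7 mm [[-9.94, -9.57, -9.2], [5.4, 7.18, 8.63]]
[0.41562284 0.12853157 0.13748295] [-1.93948446  1.38952023  5.13289193]
```

The pan hits its stop only about 9.7 mm below the 250 g rest position, so the beam was at roughly -36 g, outside the band. With 200 g alone it sits at about +10 to +15 g. The 50 g weight goes back to its seat.

send_rows(moves="0 0 0 0 0 -0.015 -1;0 0 0 0 0 -0.03 -1;0 0 0 0 0 -0.045 -1;0 0 0 0 0 -0.06 -1;0 0 0 0 0 -0.08 -1;0 0 0 0 0 -0.11 -1;0 0 0 0 0 -0.2 -1;0 0 0 0 0 -0.4 -1;0 0 0 0 0 -0.6 -1;0 0 -0.02 0.2 0.3 -0.65 -1;0 0 -0.04 0.4 0.6 -0.65 -1;0 0 -0.0565 0.6 1 -0.65 -1")

```text
time: 37.83
eef_pos: [0.3793, -0.0537, 0.2676]
tcp_rot: [0.981, -0.193, 0.001, 0.0]
contact_force: [0.6, -0.2, 0.2]
opening: 0.139
finger_force: 39.1
```

```bash
python3 - <<'E'
from h import *
s=ctrl.get_state(); print(s["eef_pos"],s["contact_force"],s["opening"],"cmd est (.469,-.106,.2665)")
Rm=tool(-.04,np.pi/6); z=Rm.apply([0,0,1]); T=np.array([.6333,-.3135,.0589])
print(T-.1*z,plan(T-.1*z,Rm))
E
```

```text
[ 0.37927491 -0.05374275  0.26757664] [ 0.62120877 -0.23520952  0.17291202] 0.13865995963857808 cmd est (.469,-.106,.2665)
[ 0.58333999 -0.31150053  0.14550254] [0.0146, 0.082, -0.0543, 1.4314, 0.8053, 0.6143]
```

send_rows(moves="0.004 0.02 -0.014 0.25 0.1 0 -1;0.007 0.04 -0.027 0.5 0.2 0.1 -1;0.011 0.06 -0.04 0.75 0.35 0.2 -1;0.0146 0.082 -0.0543 0.95 0.5 0.3 -1;0.0146 0.082 -0.0543 0.95 0.5 0.3 -1;0.0146 0.082 -0.0543 0.95 0.5 0.3 -1;0.0146 0.082 -0.0543 0.95 0.5 0.3 -1")

```text
time: 38.7
eef_pos: [0.5167, -0.2174, 0.2074]
tcp_rot: [0.966, -0.022, 0.258, 0.005]
contact_force: [0.5, -0.1, -1.4]
opening: 0.143
finger_force: 39.2
```

```bash
python3 - <<'E'
from h import *
s=ctrl.get_state(); print(s["eef_pos"],s["contact_force"])
Rm=tool(-.04,np.pi/6); z=Rm.apply([0,0,1]); T=np.array([.6333,-.3135,.0589])
print(plan(T-.06*z,Rm))
E
```

```text
[ 0.51672134 -0.21736544  0.20736496] [ 0.49328759 -0.14397805 -1.37617584]
[0.0003, 0.0003, -0.0007, 0.1532, 0.4551, 0.6442]
```

send_rows(moves="0 0 0 0.05 0.15 0 -1;0 0 0 0.1 0.35 0 -1;0 0 -0.0005 0.153 0.455 0.1 -1;0 0 -0.0005 0.153 0.455 0.35 -1;0 0 -0.0005 0.153 0.455 0.55 -1;0 0 -0.0005 0.153 0.455 0.644 -1;0 0 -0.0005 0.153 0.455 0.644 -1;0 0 -0.0005 0.153 0.455 0.644 -1;0 0 -0.0005 0.153 0.455 0.644 -1")

```text
time: 39.83
eef_pos: [0.6036, -0.313, 0.1122]
tcp_rot: [0.966, -0.02, 0.259, 0.007]
contact_force: [0.2, -0.3, 0.0]
opening: 0.144
finger_force: 39.2
```

```bash
python3 - <<'E'
from h import *
s=ctrl.get_state(); print(s["eef_pos"],s["contact_force"])
Rm=tool(-.04,np.pi/6); z=Rm.apply([0,0,1]); T=np.array([.6333,-.3135,.0589])
for b in(.013,.006,0.): print(plan(T-b*z,Rm))
E
```

```text
[ 0.60356441 -0.31304509  0.11224562] [ 0.16664781 -0.30815036  0.02889461]
[0.0006, -0.0, -0.0001, -0.0046, -0.0045, 0.2403]
[0.0006, -0.0, -0.0001, -0.0046, -0.0046, 0.2753]
[0.0006, -0.0, -0.0001, -0.0046, -0.0047, 0.3053]
```

send_rows(moves="0 0 0 -0.003 -0.003 0.1 -1;0 0 0 -0.004 -0.003 0.18 -1;0 0 0 -0.004 -0.003 0.22 -1;0 0 0 -0.004 -0.003 0.24 -1;0 0 0 -0.004 -0.003 0.25 -1;0 0 0 -0.004 -0.003 0.26 -1;0 0 0 -0.004 -0.003 0.27 -1;0 0 0 -0.004 -0.003 0.27 -1")

```text
time: 40.83
eef_pos: [0.6296, -0.3133, 0.0633]
tcp_rot: [0.966, -0.02, 0.258, 0.006]
contact_force: [1.8, 0.4, 0.3]
opening: 0.143
finger_force: 39.2
```

send_rows(moves="0 0 0 0 0 0.008 -1;0 0 0 0 0 0.016 -1;0 0 0 0 0 0.022 -1;0 0 0 0 0 0.022 -1;0 0 0 0 0 0.022 -1")

```text
time: 41.45
eef_pos: [0.6316, -0.3133, 0.0593]
tcp_rot: [0.966, -0.02, 0.258, 0.006]
contact_force: [1.9, 1.5, 0.5]
opening: 0.144
finger_force: 39.3
```

send_rows(moves="0 0 0 0 0 0.004 -1;0 0 0 0 0 0.008 -1;0 0 0 0 0 0.008 -1;0 0 0 0 0 0.008 -1")

```text
time: 41.95
eef_pos: [0.6322, -0.3133, 0.0592]
tcp_rot: [0.966, -0.02, 0.258, 0.006]
contact_force: [-7.1, 3.5, 10.2]
opening: 0.142
finger_force: 40.4
```

Firm contact along the axis at the original depth, so the weight is seated. Releasing and retreating.

send_rows(moves="0 0 0 0 0 -0.004 -1;0 0 0 0 0 -0.004 -0.7;0 0 0 0 0 -0.004 -0.4;0 0 0 0 0 -0.004 -0.3;0 0 0 0 0 -0.004 -0.3;0 0 0 0 0 -0.05 -0.3;0 0 0 0 0 -0.2 -0.3;0 0 0 0 0 -0.4 -0.3;0 0 0 0 0 -0.65 -0.3;0 0 0 0 0 -0.9 -0.3;0 0 0 0 0 -1 -0.3;0 0 0 0 0 -1 -0.3")

```text
time: 43.45
eef_pos: [0.5328, -0.3098, 0.2341]
tcp_rot: [0.966, -0.02, 0.259, 0.008]
contact_force: [0.5, -0.7, -1.1]
opening: 0.353
finger_force: 0.0
```

```bash
python3 - <<'E'
from h import *
s=ctrl.get_state(); print(s["eef_pos"],s["opening"],plan([.36,-.47,.3],tool(0)))
E
```

```text
[ 0.53283268 -0.30981646  0.23413164] 0.3525012759983145 [0.0025, -0.0835, -0.0066, -0.5539, 0.8392, -0.697]
```

```bash
python3 st.py pics/s10.png -1 2; python3 - <<'E'
from edge import *
L=lambda f:cv2.imread(f)[:,:,::-1]
for f in("side2","s3"):
    a=meas(L(f"pics/{f}.png"));b=meas(L("pics/s10.png")); print(f,[np.round(np.nanmedian(b[k]-a[k])/(-.2737,-.2519)[k],2) for k in(0,1)])
E
```

```text
vs s7 mm [[3.83, 4.15, 4.47], [-4.43, -4.16, -3.99]]
[ 0.53251995 -0.30837183  0.22930353] [-0.81401795  0.42193009  0.8683314 ]
side2 [np.float64(1.13), np.float64(-4.48)]
s3 [np.float64(-0.13), np.float64(0.06)]
```

send_rows(moves="0 -0.02 0 -0.14 0.2 -0.17 -0.3;0 -0.04 0 -0.28 0.4 -0.35 -0.3;0 -0.06 0 -0.42 0.6 -0.52 -0.3;0.0025 -0.0835 -0.0066 -0.554 0.839 -0.697 -0.3;0.0025 -0.0835 -0.0066 -0.554 0.839 -0.697 -0.3;0.0025 -0.0835 -0.0066 -0.554 0.839 -0.697 -0.3;0.0025 -0.0835 -0.0066 -0.554 0.839 -0.697 -0.3")

```text
time: 44.58
eef_pos: [0.3607, -0.4681, 0.2955]
tcp_rot: [1.0, 0.001, -0.002, -0.003]
contact_force: [-0.4, 0.3, -0.4]
opening: 0.351
finger_force: 0.0
```

```bash
python3 - <<'E'
from h import *
L=lambda f:cv2.imread(f)[:,:,::-1]
t=Cam("top");b=L("pics/top0.png")
# bright knob/body pixels in the w50 / w100 seat regions, before vs after
for n,(x0,x1) in(("w100",(399,417)),("w50",(418,436))):
    for lab,im in(("before",b),("after",t.im)):
        h=cv2.cvtColor(np.ascontiguousarray(im),cv2.COLOR_RGB2HSV)[152:175,x0:x1]; m=(h[...,1]<60)&(h[...,2]>110); y,x=np.nonzero(m); k=m&(h[...,2]>185); y2,x2=np.nonzero(k)
        print(n,lab,m.sum(),(x0+x.mean()).round(2),(152+y.mean()).round(2),"bright",k.sum(),(x0+x2.mean()).round(2),(152+y2.mean()).round(2))
    d=np.abs(t.im[152:175,x0:x1].astype(int)-b[152:175,x0:x1]).max(); print("maxdiff",d)
# weights pan: blobs; bystanders: diff
h=cv2.cvtColor(t.im,cv2.COLOR_RGB2HSV); m=(h[...,1]<80).astype(np.uint8); z=np.zeros_like(m); cv2.circle(z,(286,240),18,1,-1); z&=m
n,_,st,ce=cv2.connectedComponentsWithStats(z); print([(st[i].tolist(),ce[i].round(1).tolist()) for i in range(1,n) if st[i][4]>8])
print(ctrl.get_state()["time"],ctrl.get_state()["eef_pos"])
E
```

```text
w100 before 91 406.47 162.07 bright 59 406.56 162.15
w100 after 88 406.44 162.06 bright 59 406.69 162.05
maxdiff 11
w50 before 69 426.45 162.87 bright 41 426.44 161.83
w50 after 70 426.7 162.76 bright 37 426.7 161.89
maxdiff 92
[([281, 226, 13, 13, 139], [287.0, 232.2])]
44.625 [ 0.36075575 -0.46811943  0.29581335]
```

```bash
python3 -c "
from plant import ctrl
print(ctrl.sign_off())"
```

```text
the job is handed in; nothing more can be done
None
```

I handed the job in at about 45 s: the peach jar stands on the goods pan and the 200 g weight on the brass pan. I estimate the needle about 10–15 g to the goods side, within the ±33 g green band. The 50 g weight was tried and put back in its seat, and the 100 g weight was never moved. The hand-in gave no verdict, and I did not check the two other jars for movement in the final pictures.

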